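# Load a dish and crank the macro stage under the lens

## Task

With the hand-cranked stage still locked at its loading end, set the smaller of the two round dishes lying to the right of it flat in the round nest on the carriage. Then swing the folded crank all the way out until it latches, which frees the handwheel, and wind the wheel clockwise until the dish is centred under the lens, with the carriage's index line at the line on the lens stand. Leave the crank latched out and the dish in its nest, keep the dish level throughout, and do not disturb the other things on the desk.

Things in the scene. Friction and masses are not known exactly. Their poses are not given: they have to be found in the camera images.
- stage: The hand-cranked rack stage, fixed to the desk. Origin on the desk under the handwheel's axis; z up; y along the rail from the wheel to the lens; x across the rail, away from the robot. Grey gear housing 96 x 112 mm, 52 mm high, about the origin; aluminium rail 64 mm wide along +y from 56 to 330 mm.
- wheel_axis (a point): Centre of the dark knurled handwheel, 100 mm in diameter, on its top face (67 mm above the desk). The wheel turns about the vertical. In its middle stands a fixed steel boss, 7.5 mm high.
- wheel (a joint): Handwheel angle, rad, 0 at the start, growing clockwise seen from above; stops at 0 and 10.4. One turn moves the carriage 90 mm away from the wheel. About 0.08 N m of friction; stays where left. Locked while the crank is folded (its cam sits in a hollow of the boss); free only with the crank within about 15 degrees of fully out.
- crank_arm (a joint): Angle of the flat aluminium crank arm on its upright pivot on the wheel, rad: 0 folded across the wheel (start), 3.14 swung fully out, growing counter-clockwise seen from above (the knob comes round on the robot's side). A light spring folds it back until, at 3.11, a sprung steel button in the wheel snaps up behind it (riding over it, from about 2.0 on, takes up to 3 N at the knob); stop at 3.16.
- crank_pivot (a point): On the crank arm's pivot axis, level with knob_mid. The pivot is fixed on the wheel 22 mm from the wheel axis (towards the stage's -y while the wheel is at 0). Pivot to knob 54 mm: the knob stands 32 mm from the wheel axis when folded (stage's +y side), 76 mm when swung out (-y side), and then circles with the wheel. Arm 16 mm wide, top 84 mm above the desk.
- knob_mid (a point): Half-way up the upright black knob on the crank's free end: 20 mm in diameter (17 at its foot), from 84 to 123 mm above the desk, spinning freely on its own axis; this point is at 104 mm. It can be pushed from any side with closed fingers or held lightly; nothing within 100 mm of the wheel axis is higher.
- carriage (a joint): Travel of the carriage along the rail in m, 0 at the loading end (nest 140 mm from the wheel axis), growing towards the lens, stop at 0.150. Driven only by the wheel: 0.01432 m per rad.
- nest (a point): Centre of the nest's floor on the carriage, 38 mm above the desk; moves with the carriage. The nest is a black ring, 45 mm inside, 54 mm outside, standing 3 mm above the aluminium carriage top (78 x 72 mm), with a dark floor. The carriage has a black index line at its centre on the front edge (robot's side).
- lens_axis (a point): Point on the lens axis, 38 mm above the desk, axes parallel to the stage's; the dish is under the lens when nest coincides with it. 250 to 282 mm from the wheel axis. Fixed lens stand: a post 236 mm high behind the rail, a black lens barrel 38 mm across whose lower end is 112 mm above the desk, and a black index block with a white line on the rail's front.
- dish_center (a point): Centre, half-way up, of the smaller dish: a round whitish culture dish with closed lid, 38 mm in diameter and 10 mm high, about 20 g, loose on the desk to the right of the stage. In the nest this point is 5 mm above the nest's floor. Grip it by its upper half, so that the fingers stay above the nest's 3 mm ring; over the nest a gripper has more room across the rail than along it.
- large_dish: The other dish, 62 mm in diameter and 14 mm high, loose, to be left alone; origin under its centre. Either dish may be the nearer one.
- lens_case: Round white objective case with black screw lid, 45 mm in diameter and 66 mm high, loose behind the rail, to be left alone; origin under its centre.
- mounting_bottle: Small brown bottle with white cap, 26 mm in diameter and 62 mm high, loose behind the wheel, to be left alone; origin under its centre.
- tweezers: Steel tweezers, 124 x 12 x 8 mm, lying loose in front of the rail, to be left alone; origin under its centre, x axis along its length.
Things that resemble listed ones, but are neither listed nor needed, are in the scene too. What is shaped like the part that bears dish_center but blue, orange or yellow is not meant.

How it is judged:
By the outcome, as a careful person would: the job done as asked, in the order asked, and still so for the second after the job is handed in, with the robot touching nothing.
It also fails if it takes over 72 s, if anything falls off the work surface, if the arm or the gripper's body presses on something with over 40 N, if the wrist force passes 120 N, or if a joint passes its speed limit or range.

## Robot

A 6-joint arm with a two-finger parallel gripper is mounted at the origin on a cart in front of the work surface, level with it; the furniture and walls round the work are solid. World frame = base frame: x ahead of the robot, y to its left, z up, the work surface at z = 0. Lengths are in m, angles in rad, forces in N, time in s.
With the tool pointing down it reaches from about 0.3 to 0.75 m from the base axis. Payload 8.5 kg.
Tool frame: the origin (TCP) lies between the finger pads; the fingertips stand 19 mm ahead of it and the grasp point (between the pads) is the TCP (env.tcp_to_tips is the distance from the TCP to the fingertips, in m); z points along the fingers, y is the direction in which the jaws open and shut (so a half turn about z gives the same grasp; the last joint's range is limited). The gripper opens to 85 mm and grips with 20 to 120 N. Pads are 22 mm wide; open, the fingers measure 114 mm over their backs; the gripper's body (76 mm by 85 mm) begins 54 mm behind the grasp point. The pads swing forward as they close: fully open they stand 13 mm farther back than shut.
Start: joints at [-1.372, 0.381, 1.297, -0, 1.464, -0.215], TCP at [0.221, -0.504, 0.25] pointing down, gripper open.
Joint ranges: [-3.11, 3.11], [-0.89, 2.33], [0.22, 2.48], [-1.42, 4.56], [0.17, 2.85], [-2.88, 2.88]. Speed limits (rad/s): [2.39, 2.39, 3.14, 3.14, 3.14, 3.14].

## Interface

Orientations are given as a unit quaternion [w, x, y, z].
In Python, from station import env gives the robot as it stands. The module is installed in compiled form; this text tells all that it offers.
- The arm moves only by the tool apply_moves, never from a script. Its argument "commands" is a list of rows, each a list of 7 numbers: the turn, a rotation vector about the world's x, y, z in rad, then the shift along the world's x, y, z in cm, then the closure, from 0 (fully open) to 1 (shut). A call has 1 to 5 rows; each row is the pose to reach, as a shift and turn from the pose measured when the call began; what a row does not reach only later rows make up. A row lasts 1/8 s, in which the tool goes at most 62.5 mm and 10.7 degrees, less where a joint would pass 70% of its speed; a pose out of reach is approached as far as the arm can. A call with a gripper value outside its range is refused whole. The fingers move at their own pace and stop on an object; the grip force is fixed at half the most. Time passes only in rows, so rows that repeat a pose let the fingers close. It gives the time, the measured TCP pose, the force and the opening at its end, in the units of the state.
- env.read_state(): the state, without advancing time (a new reading comes with each control period).
- env.grab_frame(name): name is "side" or "top"; returns a dict with "frame" (420x560x3 uint8, red, green, blue), "fx", "fy", "cx", "cy" (pixels), "pose" (4x4, takes a point from camera to world coordinates). Camera axes: x right, y down, z forward; pixel columns grow to the right and rows downward; lengths in m; the calibration is good to about 2 mm. A picture is of the moment at which its call begins. There is no depth.
- env.job_done(): hands the job in, once; it reports no verdict.
The state is a dict: "time_s": time; "joints": joint angles; "qvel": joint speeds; "joint_efforts": joint torques, N m; "tool_pos": TCP position; "ee_rot": TCP orientation; "force": force on the tool from outside, world axes, zero at the start; "torque": the same for the moment, N m; "gripper_width": finger opening in m.
Only numpy, scipy, OpenCV 4.12 (cv2) and the standard library are available. Lean on these libraries where they do the work, as an engineer would, in place of code of your own. Each camera call takes 0.05 s, during which the arm holds its last target.

## Working session

There is one attempt and no reset: what is moved stays moved. The work goes in short steps, Python scripts to look and compute and a tool call to move; the robot and the scene stay as the last step left them, time stands still between calls to the robot, and variables do not carry over. Pictures are saved under pics/ and viewed, and the job is handed in when it is done.

Besides the shell and the picture viewer there is one more tool, called after ">>>" in YAML: its name, and indented under it one key for each argument. apply_moves: Moves the arm, as the interface text tells. Its arguments: {"type":"object","properties":{"commands":{"type":"array"}},"required":["commands"]}

```bash
mkdir -p pics
python3 - <<'E'
from station import env
import cv2
for n in("side","top"):
    f=env.grab_frame(n); cv2.imwrite(f"pics/{n}0.png",f["frame"][:,:,::-1])
    print(n,f["fx"],f["fy"],f["cx"],f["cy"]);print(f["pose"].round(4).tolist())
s=env.read_state();print(s)
E
```

```text
side 518.0990171155079 518.0990171155079 278.1028505618073 222.10308708996317
[[0.9211, -0.2515, 0.2971, 0.2211], [-0.3891, -0.5743, 0.7202, -0.9144], [-0.0105, -0.779, -0.6269, 0.7737], [0.0, 0.0, 0.0, 1.0]]
top 474.7516810810128 474.7516810810128 282.5609612237152 209.50585837918635
[[-0.001, -0.9902, 0.1397, 0.4137], [-0.9999, 0.0029, 0.0133, -0.1403], [-0.0136, -0.1397, -0.9901, 1.0211], [0.0, 0.0, 0.0, 1.0]]
{'time_s': 0.1, 'joints': array([-1.37232003e+00,  3.81172020e-01,  1.29815628e+00,  4.71600670e-06,
        1.46360588e+00, -2.15319339e-01]), 'qvel': array([-0.00027908, -0.00043326, -0.00182217, -0.00210467, -0.00050081,
        0.00079659]), 'joint_efforts': array([ 3.67454209e-03, -4.49221659e+01, -2.31658423e+01, -1.86843890e-04,
        3.61775841e-03, -8.72742945e-07]), 'tool_pos': array([ 0.22109055, -0.50335303,  0.24975987]), 'ee_rot': array([-6.70717975e-04,  9.78672720e-01,  2.05424576e-01,  7.99298303e-06]), 'force': array([0.53953327, 0.33223708, 0.11789803]), 'torque': array([-0.03204999, -0.04464076,  0.00069938]), 'gripper_width': 0.0854367175719613}
```

View pics/side0.png

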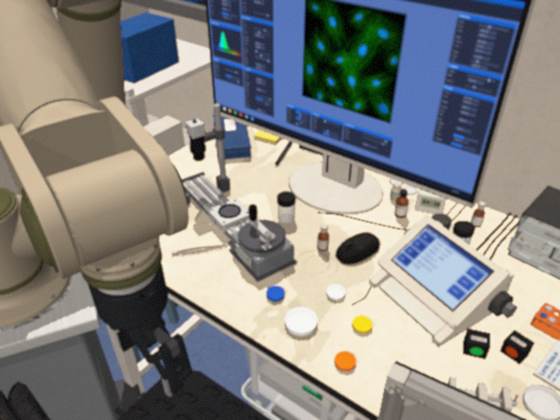

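View pics/top0.png

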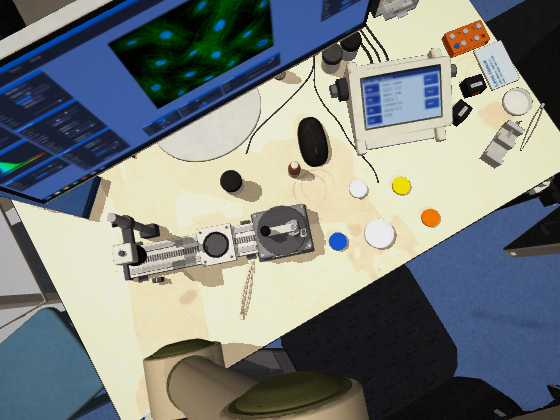

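The small white dish is at top pixel (358,188) and the large one at (379,234). The wheel is near (284,229), the nest near (216,244) and the lens barrel near (137,255). Next I'll zoom in and measure.

```bash
cat > h.py <<'E'
import numpy as np,cv2
from station import env
def grab(n):
    return env.grab_frame(n)
def ray(f,u,v):
    T=f["pose"];d=T[:3,:3]@np.array([(u-f["cx"])/f["fx"],(v-f["cy"])/f["fy"],1]);return T[:3,3],d
def onz(f,u,v,z):
    o,d=ray(f,u,v);return o+d*(z-o[2])/d[2]
def proj(f,p):
    T=f["pose"];c=T[:3,:3].T@(np.asarray(p)-T[:3,3]);return f["fx"]*c[0]/c[2]+f["cx"],f["fy"]*c[1]/c[2]+f["cy"]
def crop(f,name,x0,y0,x1,y1,s):
    im=f["frame"][y0:y1,x0:x1,::-1];cv2.imwrite(f"pics/{name}.png",cv2.resize(im,None,fx=s,fy=s,interpolation=cv2.INTER_CUBIC))
E
python3 - <<'E'
from h import *
t=grab("top");s=grab("side")
crop(t,"t1",100,160,420,320,2.5)
crop(s,"s1",160,100,400,350,2.4)
def blobs(f,mask,nm,z,box):
    x0,y0,x1,y1=box
    m=np.zeros_like(mask);m[y0:y1,x0:x1]=mask[y0:y1,x0:x1]
    n,l,st,c=cv2.connectedComponentsWithStats(m)
    for i in range(1,n):
        if st[i,4]>40: print(nm,st[i],c[i].round(1),onz(f,*c[i],z).round(4))
for f,b in((t,(320,165,420,260)),(s,(260,270,380,350))):
    hsv=cv2.cvtColor(f["frame"],cv2.COLOR_RGB2HSV)
    m=((hsv[...,1]<25)&(hsv[...,2]>195)).astype(np.uint8)
    blobs(f,m,"white",.010,b)
E
```

```text
white [349 180  18  17 240] [357.7 188.1] [ 0.6026 -0.2892  0.01  ]
white [365 219  29  29 665] [379.  232.9] [ 0.5055 -0.3321  0.01  ]
white [326 284  20  16 242] [335.4 291.2] [ 0.6025 -0.2877  0.01  ]
white [284 307  34  28 726] [300.7 320.1] [ 0.5066 -0.3281  0.01  ]
```

View pics/t1.png

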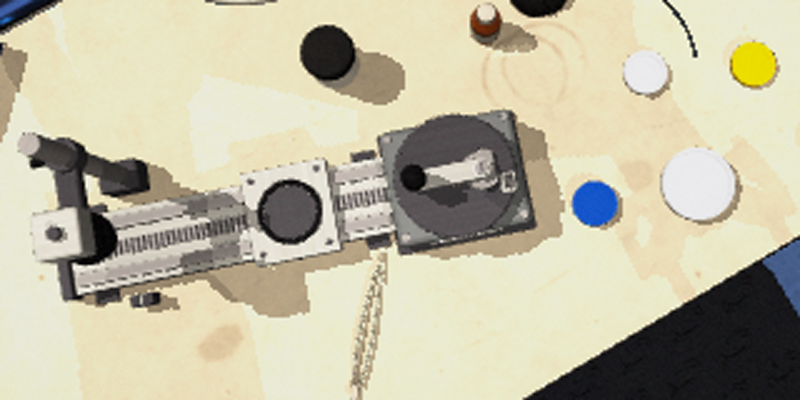

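View pics/s1.png

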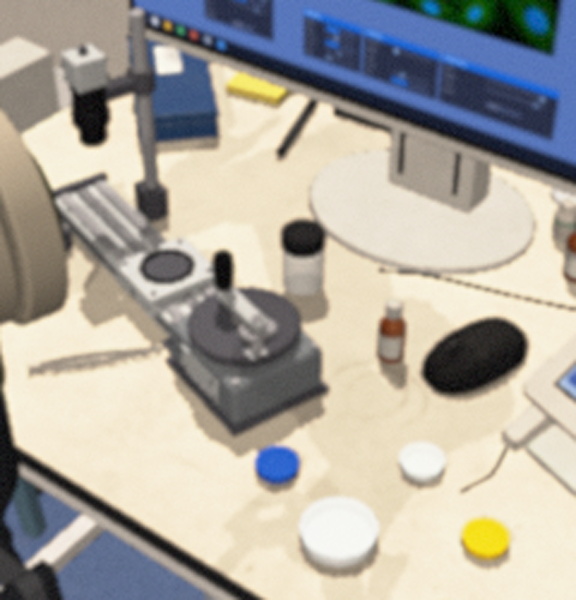

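The smaller white dish is at about (0.6025,-0.2885). In crop t1 the nest is at (290,211), the wheel at (456,173) and the knob at (412,178). Now I'll measure the stage.

Run:
```python
from h import *
t=grab("top");s=grab("side")
def dark(f,box,thr):
    x0,y0,x1,y1=box
    g=cv2.cvtColor(f["frame"],cv2.COLOR_RGB2GRAY)[y0:y1,x0:x1]
    m=(g<thr).astype(np.uint8)
    cs,_=cv2.findContours(m,cv2.RETR_EXTERNAL,cv2.CHAIN_APPROX_NONE)
    for c in cs:
        if len(c)>15:
            h=cv2.convexHull(c);e=cv2.fitEllipse(c if len(h)<6 else h)
            yield cv2.contourArea(h),np.array(e[0])+[x0,y0],e[1],e[2]
for a,c,ax,ang in dark(t,(197,222,236,268),110): print("top nest",a,c,ax,onz(t,*c,.041).round(4))
for a,c,ax,ang in dark(s,(212,195,245,225),110): print("side nest",a,c,ax,onz(s,*c,.041).round(4))
for a,c,ax,ang in dark(t,(252,200,316,262),85): print("top wheel",a,c,ax,onz(t,*c,.067).round(4))
for a,c,ax,ang in dark(s,(230,210,295,265),85): print("side wheel",a,c,ax,onz(s,*c,.067).round(4))
for a,c,ax,ang in dark(t,(255,220,275,240),45): print("top knob",a,c,ax,onz(t,*c,.123).round(4))
```

```text
top nest 9.5 [233.76883316 244.67244911] (2.2521677017211914, 13.161328315734863) [ 0.4789 -0.0262  0.041 ]
top nest 516.0 [215.49447823 244.42052078] (25.40955924987793, 26.463048934936523) [0.4795 0.0116 0.041 ]
side nest 211.5 [228.89455223 210.44608879] (13.72283935546875, 20.9276065826416) [0.4804 0.0131 0.041 ]
top wheel 19.5 [277.5849247  252.80065536] (4.2489190101623535, 9.16023063659668) [ 0.4607 -0.1174  0.067 ]
top wheel 2512.5 [284.76734161 236.95944977] (59.15709686279297, 71.84347534179688) [ 0.4925 -0.1319  0.067 ]
side wheel 262.0 [283.18127441 259.35905075] (15.669889450073242, 35.849830627441406) [ 0.5191 -0.2159  0.067 ]
side wheel 45.5 [237.87265491 256.43883896] (4.130741119384766, 21.442203521728516) [ 0.4389 -0.1716  0.067 ]
side wheel 553.0 [261.03847122 236.82380295] (35.5731315612793, 45.90879821777344) [ 0.5039 -0.1336  0.067 ]
side wheel 72.5 [252.92207336 232.46396446] (8.590768814086914, 13.002998352050781) [ 0.4933 -0.1134  0.067 ]
side wheel 64.0 [252.47476006 213.42730451] (7.668590068817139, 15.639678955078125) [ 0.5158 -0.0513  0.067 ]
side wheel 20.0 [234.90383244 213.08521247] (3.6280951499938965, 10.267043113708496) [ 0.4803 -0.0344  0.067 ]
top knob 72.0 [264.70682144 230.58375645] (9.199615478515625, 11.075728416442871) [ 0.5001 -0.0943  0.123 ]
```

Run:
```python
from h import *
t=grab("top");s=grab("side")
crop(t,"t2",100,200,325,290,3.5)
crop(s,"s2",165,130,315,300,3.5)
print(onz(t,282.4,229.8,.067))
# carriage corners (t1): outer white rectangle, z .038
P=[(241,174),(326,157),(343,248),(261,266)]
for p in P: print(onz(t,100+p[0]/2.5,160+p[1]/2.5,.038).round(4))
print(np.mean([onz(t,100+p[0]/2.5,160+p[1]/2.5,.038) for p in P],0))
N=np.array([.480,.012])
for a in (8,9,10,11,12):
    a=np.radians(a);yd=np.array([-np.sin(a),np.cos(a)]);W=N-.14*yd
    print(np.degrees(a),W,proj(t,[*W,.067]),proj(s,[*W,.067]),proj(t,[*(W+.032*yd),.123]),proj(s,[*(W+.032*yd),.123]),proj(t,[*(W-.022*yd),.084]))
```

```text
[ 0.50700409 -0.12713723  0.067     ]
[0.5107 0.0525 0.038 ]
[ 0.5247 -0.0182  0.038 ]
[ 0.4491 -0.0334  0.038 ]
[0.4345 0.0341 0.038 ]
[0.47975808 0.00875913 0.038     ]
8.0 [ 0.49948423 -0.12663753] (np.float64(282.15552037211376), np.float64(233.5172715826377)) (np.float64(257.87280667706546), np.float64(235.4162345863961)) (np.float64(265.0399326462863), np.float64(233.25060601860577)) (np.float64(249.44909641566713), np.float64(206.45026938232)) (np.float64(293.0301729166764), np.float64(231.18239437035064))
9.0 [ 0.50190083 -0.12627637] (np.float64(281.97539739059147), np.float64(232.3223729315328)) (np.float64(258.87841532565994), np.float64(235.01832204440257)) (np.float64(264.897406087121), np.float64(232.27192666286527)) (np.float64(250.2406655625265), np.float64(206.15960844189587)) (np.float64(292.8134767727465), np.float64(229.77624685728472))
10.0 [ 0.50431074 -0.12587309] (np.float64(281.77452481381914), np.float64(231.13167190437326)) (np.float64(259.8720390548756), np.float64(234.6101453192808)) (np.float64(264.73785473539357), np.float64(231.29655925143092)) (np.float64(251.02334681515597), np.float64(205.86135847360055)) (np.float64(292.57238285399245), np.float64(228.37521884824352))
11.0 [ 0.50671326 -0.12542781] (np.float64(281.55298575418175), np.float64(229.94552493499228)) (np.float64(260.85333193881706), np.float64(234.1918883422861)) (np.float64(264.5613419352592), np.float64(230.32479679731543)) (np.float64(251.7968739379142), np.float64(205.55564455606242)) (np.float64(292.3069949457807), np.float64(226.97972820222105))
12.000000000000002 [ 0.50910764 -0.12494066] (np.float64(281.31086938893816), np.float64(228.76428631786547)) (np.float64(261.82195553768827), np.float64(233.76373873707416)) (np.float64(264.36793604925134), np.float64(229.35693070909988)) (np.float64(252.56098569578313), np.float64(205.24259443556136)) (np.float64(292.01742390337466), np.float64(225.59019005274945))
```

View pics/t2.png

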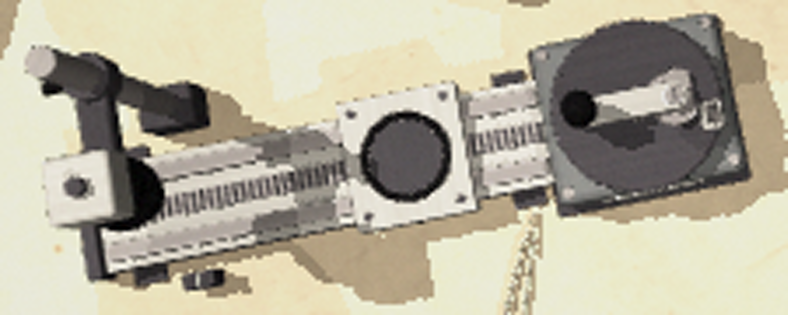

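View pics/s2.png

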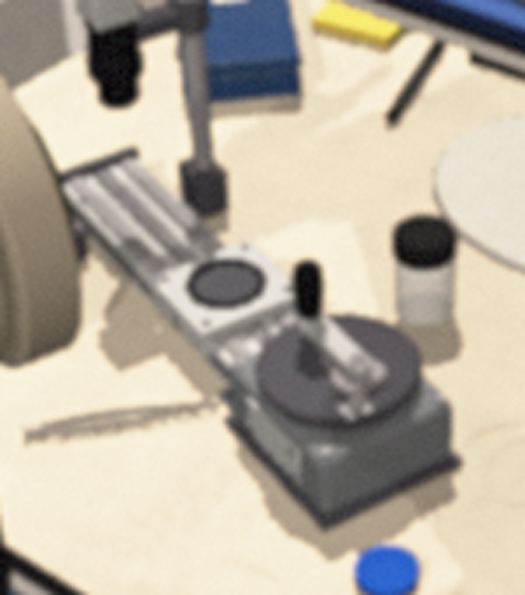

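>>> apply_moves:
  commands:
    - [0,0,0.16,4.6,2.6,-0.8,0]
    - [0,0,0.32,9.2,5.2,-1.6,0]
    - [0,0,0.48,13.8,7.8,-2.4,0]
    - [0,0,0.64,18.4,10.4,-3.2,0.1]
    - [0,0,0.8,23,13,-4,0.2]

```text
time_s: 1.02
tool_pos: [0.4526, -0.3725, 0.21]
ee_rot: [0.0, 0.82, 0.572, -0.0]
force: [0.3, -0.5, 0.2]
gripper_width: 0.0686
```

```bash
cat > st.py <<'E'
from h import *
s=env.read_state()
from scipy.spatial.transform import Rotation as R
q=s["ee_rot"];r=R.from_quat([q[1],q[2],q[3],q[0]]);m=r.as_matrix()
print("t",round(s["time_s"],2),"tcp",s["tool_pos"].round(4),"yaxis deg",np.degrees(np.arctan2(m[1,1],m[0,1])).round(2),"z",m[:,2].round(4),"F",s["force"].round(1),"w",round(s["gripper_width"],4),"j",s["joints"].round(2))
E
python3 st.py; python3 -c "
from station import env;print(env.tcp_to_tips)"
```

```text
t 1.02 tcp [ 0.4526 -0.3725  0.21  ] yaxis deg -20.15 z [-1.e-04 -1.e-04 -1.e+00] F [ 0.3 -0.5  0.2] w 0.0686 j [-0.89  0.47  1.26 -0.    1.41 -0.54]
0.019
```

>>> apply_moves:
  commands:
    - [0,0,0.18,5,2.8,-3,0.25]
    - [0,0,0.36,10,5.6,-7,0.25]
    - [0,0,0.54,15,8.4,-11,0.25]
    - [0,0,0.54,15,8.4,-13,0.25]

```text
time_s: 1.52
tool_pos: [0.6045, -0.2863, 0.0782]
ee_rot: [-0.0, 0.636, 0.772, 0.0]
force: [-0.1, -1.3, 0.0]
gripper_width: 0.0641
```

```bash
python3 st.py
python3 - <<'E'
from h import *
s=grab("side");t=grab("top")
crop(s,"s3",250,200,420,370,3.3);crop(t,"t3",300,130,440,270,3.3)
E
```

```text
t 1.52 tcp [ 0.6045 -0.2863  0.0782] yaxis deg 11.06 z [-3.e-04  5.e-04 -1.e+00] F [-0.1 -1.3  0. ] w 0.0641 j [-0.62  0.74  1.17  0.    1.24 -0.81]
```

View pics/s3.png

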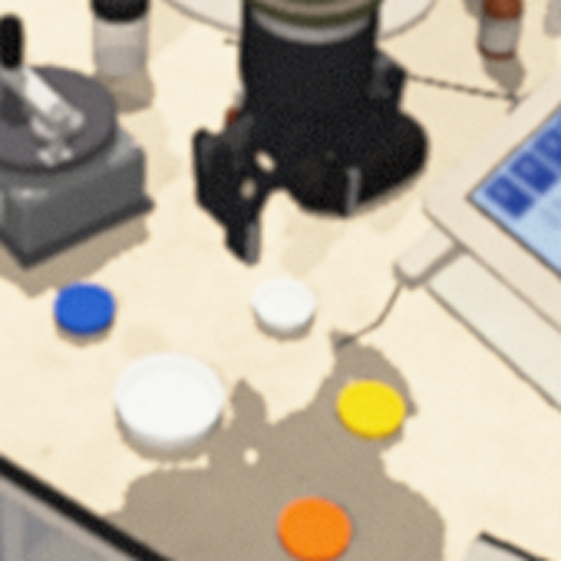

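View pics/t3.png

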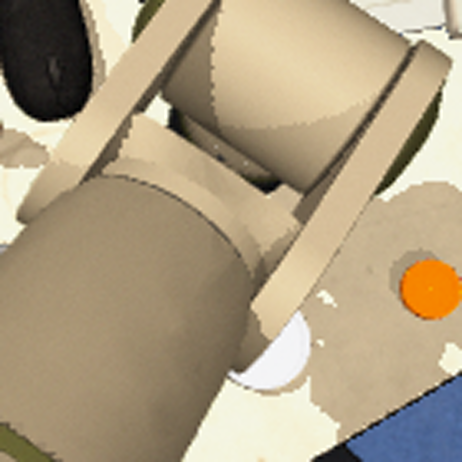

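The open gripper is above the small dish, which sits at (283,306) in s3. I'll fine-align and descend.

>>> apply_moves:
  commands:
    - [0,0,0,-0.2,-0.2,-3,0.25]
    - [0,0,0,-0.2,-0.2,-4.3,0.25]
    - [0,0,0,-0.2,-0.2,-4.3,0.25]

```text
time_s: 2.0
tool_pos: [0.6, -0.2889, 0.0336]
ee_rot: [-0.003, 0.637, 0.771, -0.0]
force: [1.1, -0.2, 1.2]
gripper_width: 0.064
```

```bash
python3 st.py
python3 - <<'E'
from h import *
s=grab("side")
crop(s,"s4",280,230,400,330,5)
E
```

```text
t 2.0 tcp [ 0.6    -0.2889  0.0336] yaxis deg 10.86 z [-0.0056  0.004  -1.    ] F [ 1.1 -0.2  1.2] w 0.064 j [-0.63  0.78  1.21 -0.    1.15 -0.82]
```

View pics/s4.png

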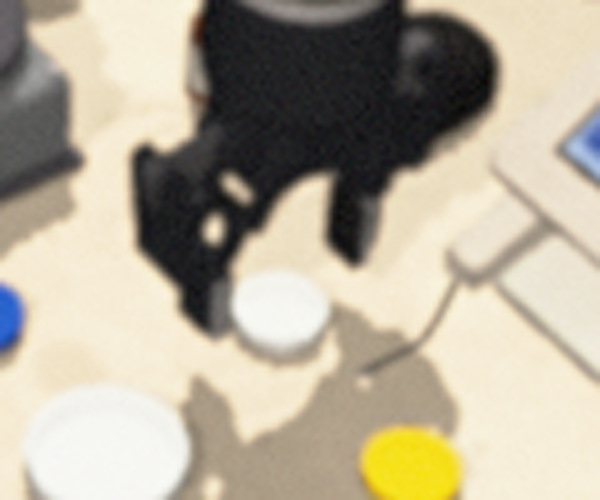

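The fingers straddle the dish, with tips at about (210,330) and (352,260) around the dish at (280,308). I'll lower and close.

>>> apply_moves:
  commands:
    - [0,0,0,0.2,0,-0.8,0.25]
    - [0,0,0,0.2,0,-0.8,0.25]
    - [0,0,0,0.2,0,-0.8,0.25]

```text
time_s: 2.42
tool_pos: [0.6025, -0.2891, 0.0267]
ee_rot: [-0.002, 0.637, 0.771, -0.0]
force: [-0.3, 0.3, -0.5]
gripper_width: 0.0643
```

```bash
python3 st.py
```

```text
t 2.42 tcp [ 0.6025 -0.2891  0.0267] yaxis deg 10.87 z [-0.004   0.0028 -1.    ] F [-0.3  0.3 -0.5] w 0.0643 j [-0.62  0.8   1.21 -0.    1.14 -0.81]
```

>>> apply_moves:
  commands:
    - [0,0,0,0,0,-0.35,0.25]
    - [0,0,0,0,0,-0.35,0.4]
    - [0,0,0,0,0,-0.35,0.4]

```text
time_s: 2.8
tool_pos: [0.6026, -0.2891, 0.0232]
ee_rot: [-0.002, 0.637, 0.771, -0.0]
force: [0.1, -0.7, -0.1]
gripper_width: 0.051
```

```bash
python3 st.py
python3 - <<'E'
from h import *
s=grab("side")
crop(s,"s5",300,250,370,310,8)
E
```

```text
t 2.8 tcp [ 0.6026 -0.2891  0.0232] yaxis deg 10.87 z [-0.004   0.0028 -1.    ] F [ 0.1 -0.7 -0.1] w 0.051 j [-0.62  0.8   1.21 -0.    1.14 -0.81]
```

View pics/s5.png

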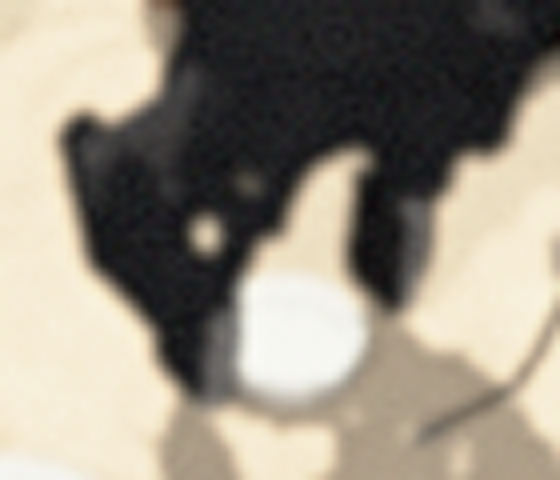

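The fingers are around the dish at (300,335) in s5. Closing.

>>> apply_moves:
  commands:
    - [0,0,0,0,0,0,0.7]
    - [0,0,0,0,0,0,0.7]
    - [0,0,0,0,0,0,0.7]
    - [0,0,0,0,0,0,0.7]

```text
time_s: 3.35
tool_pos: [0.6027, -0.2892, 0.0239]
ee_rot: [-0.002, 0.637, 0.771, -0.0]
force: [-1.1, 0.7, 5.7]
gripper_width: 0.0341
```

```bash
python3 st.py
```

```text
t 3.35 tcp [ 0.6027 -0.2892  0.0239] yaxis deg 10.87 z [-0.0033  0.0023 -1.    ] F [-1.1  0.7  5.7] w 0.0341 j [-0.62  0.8   1.21 -0.    1.14 -0.81]
```

Run:
```python
from h import *
s=grab("side")
crop(s,"s6",300,250,370,310,8)
```

```text
(no output)
```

View pics/s6.png

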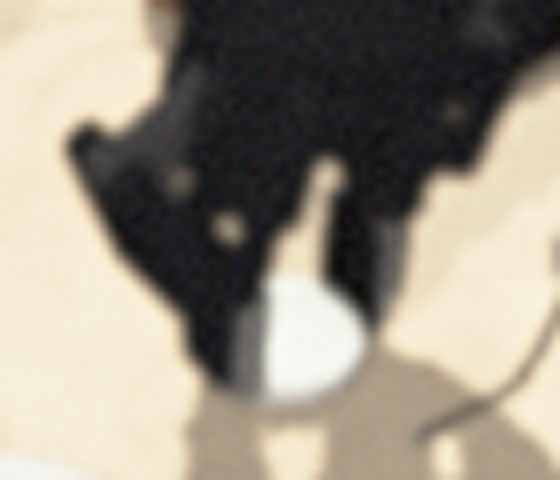

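>>> apply_moves:
  commands:
    - [0,0,0,0,0,0.6,0.7]
    - [0,0,0,0,0,1.2,0.7]
    - [0,0,0,0,0,2,0.7]

```text
time_s: 3.78
tool_pos: [0.6027, -0.2892, 0.0442]
ee_rot: [-0.002, 0.637, 0.771, -0.0]
force: [0.3, -0.1, -1.0]
gripper_width: 0.0343
```

```bash
python3 st.py;python3 - <<'E'
from h import *
s=grab("side")
crop(s,"s7",300,230,370,310,7)
E
```

```text
t 3.77 tcp [ 0.6027 -0.2892  0.0442] yaxis deg 10.87 z [-0.0034  0.0024 -1.    ] F [ 0.3 -0.1 -1. ] w 0.0343 j [-0.62  0.77  1.19 -0.    1.18 -0.81]
```

View pics/s7.png

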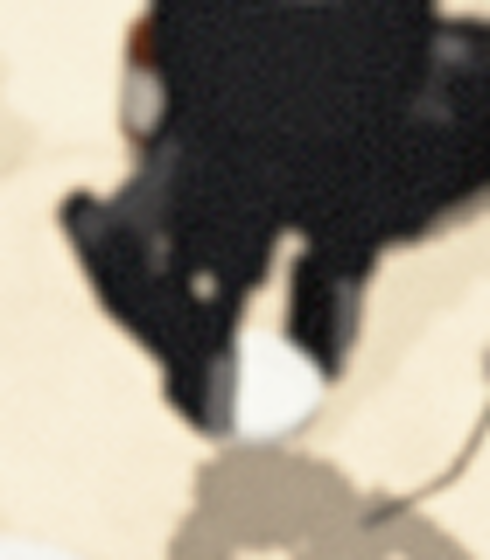

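The dish is lifted and level. I'll raise it to clear the knob, then carry it across.

>>> apply_moves:
  commands:
    - [0,0,0,0,0,4,0.7]
    - [0,0,0,0,0,8,0.7]
    - [0,0,0,0,2,12,0.7]
    - [0,0,0,-1,5,15,0.7]
    - [0,0,0,-2.5,9,16,0.7]

```text
time_s: 4.45
tool_pos: [0.5784, -0.1993, 0.2076]
ee_rot: [0.001, 0.637, 0.771, 0.0]
force: [0.1, -0.8, -0.9]
gripper_width: 0.034
```

>>> apply_moves:
  commands:
    - [0,0,0,-2,4.5,0,0.7]
    - [0,0,0,-4,9,0,0.7]
    - [0,0,0,-6,13.5,0,0.7]
    - [0,0,0,-8,17.5,0,0.7]
    - [0,0,0,-9.5,20.5,0,0.7]

```text
time_s: 5.08
tool_pos: [0.4824, 0.0072, 0.208]
ee_rot: [0.001, 0.637, 0.771, 0.0]
force: [0.9, 0.4, -0.3]
gripper_width: 0.0341
```

```bash
python3 st.py;python3 - <<'E'
from h import *
s=grab("side");t=grab("top")
crop(s,"s8",120,60,320,260,3);crop(t,"t8",100,130,350,330,3)
E
```

```text
t 5.08 tcp [0.4824 0.0072 0.208 ] yaxis deg 10.87 z [ 2.e-03 -7.e-04 -1.e+00] F [ 0.9  0.4 -0.3] w 0.0341 j [-0.23  0.3   1.55 -0.    1.29 -0.42]
```

View pics/s8.png

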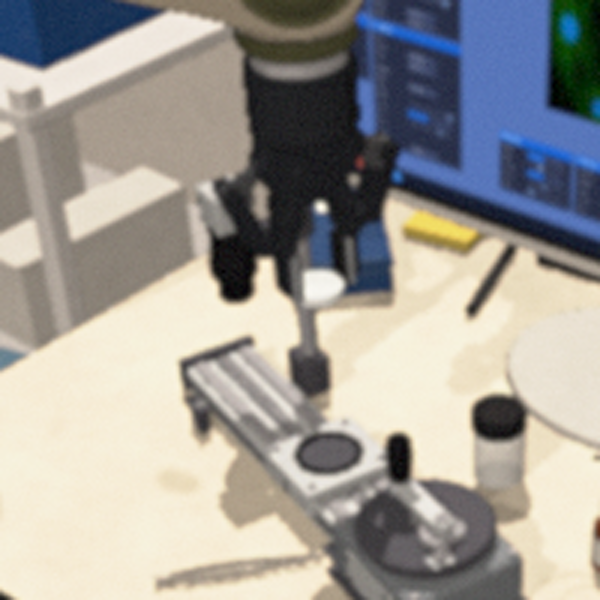

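View pics/t8.png

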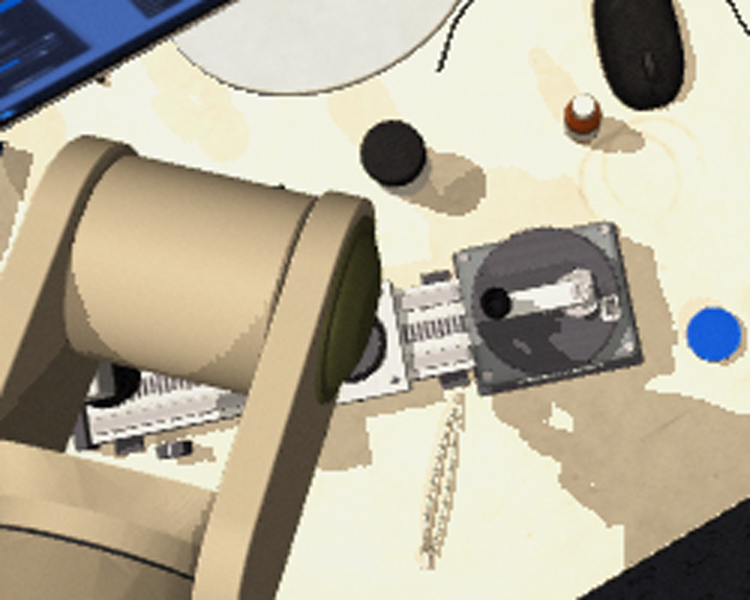

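```bash
cat > off.py <<'E'
from h import *
st=env.read_state();s=grab("side")
x,y,z=st["tool_pos"]
hsv=cv2.cvtColor(s["frame"],cv2.COLOR_RGB2HSV)
u,v=proj(s,[x,y,z-.0189]);u0,v0=int(u),int(v)
m=np.zeros(hsv.shape[:2],np.uint8);sl=(slice(v0-14,v0+14),slice(u0-16,u0+18))
m[sl]=((hsv[sl][...,1]<30)&(hsv[sl][...,2]>185))
n,l,stt,c=cv2.connectedComponentsWithStats(m)
i=1+np.argmax(stt[1:,4]);print("blob",stt[i],c[i])
for d in (-.008,-.004,0,.004,.008):
    cx,cy=x-.188*d,y+.982*d
    P=[proj(s,[cx+.019*np.cos(a),cy+.019*np.sin(a),zz]) for a in np.linspace(0,6.28,80) for zz in (z-.0239,z-.0139)]
    P=np.array(P);print(d,P.min(0).round(1),P.max(0).round(1))
crop(s,"off",u0-30,v0-30,u0+30,v0+30,9)
E
python3 off.py
```

```text
blob [221 150  13  12 129] [226.35658915 155.09302326]
-0.008 [218.2 151.6] [236.4 165.1]
-0.004 [217.3 150.8] [235.4 164.2]
0 [216.4 150. ] [234.5 163.4]
0.004 [215.5 149.2] [233.6 162.6]
0.008 [214.6 148.4] [232.7 161.7]
```

View pics/off.png

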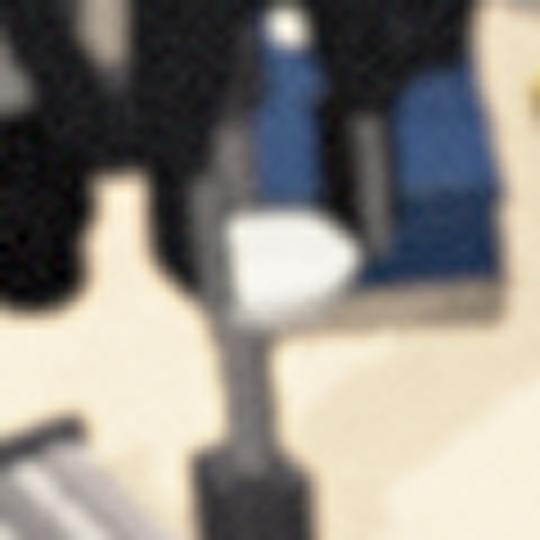

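The dish is centred in the jaws to within about 2 mm along the rail (bottom edge at row 163, right edge at column 235, both as predicted). Descending over the nest.

>>> apply_moves:
  commands:
    - [0,0,0,-0.2,0.5,-3,0.7]
    - [0,0,0,-0.2,0.5,-6,0.7]
    - [0,0,0,-0.2,0.5,-9,0.7]
    - [0,0,0,-0.2,0.5,-11.5,0.7]
    - [0,0,0,-0.2,0.5,-12,0.7]

```text
time_s: 5.85
tool_pos: [0.4809, 0.0109, 0.087]
ee_rot: [0.0, 0.637, 0.771, -0.0]
force: [-0.9, -0.6, 0.4]
gripper_width: 0.0338
```

```bash
python3 st.py;python3 off.py
python3 - <<'E'
from h import *
s=grab("side")
crop(s,"s9",170,120,300,250,4.5)
E
```

```text
t 5.85 tcp [0.4809 0.0109 0.087 ] yaxis deg 10.89 z [ 0.e+00 -5.e-04 -1.e+00] F [-0.9 -0.6  0.4] w 0.0338 j [-0.22  0.46  1.72 -0.    0.96 -0.41]
blob [224 194  22  21 185] [233.41621622 202.45405405]
-0.008 [221.8 196.6] [238.8 210.1]
-0.004 [220.9 195.7] [237.9 209.2]
0 [220.1 194.9] [237.  208.3]
0.004 [219.2 194. ] [236.2 207.4]
0.008 [218.4 193.2] [235.3 206.5]
```

View pics/s9.png

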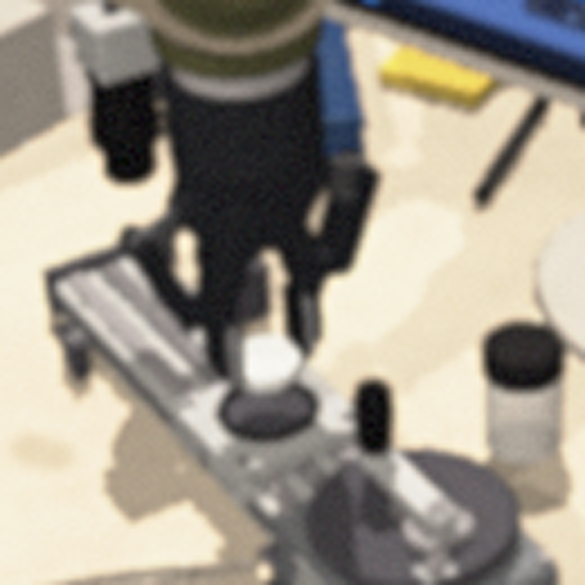

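>>> apply_moves:
  commands:
    - [0,0,0,-0.1,0.05,-1,0.7]
    - [0,0,0,-0.1,0.05,-1.9,0.7]
    - [0,0,0,-0.1,0.05,-2.1,0.7]
    - [0,0,0,-0.1,0.05,-2.1,0.7]

```text
time_s: 6.45
tool_pos: [0.4804, 0.0116, 0.0672]
ee_rot: [0.001, 0.637, 0.771, 0.0]
force: [0.2, -0.5, -0.4]
gripper_width: 0.0341
```

```bash
python3 st.py
python3 - <<'E'
from h import *
s=grab("side")
crop(s,"s10",200,180,260,240,9)
E
```

```text
t 6.45 tcp [0.4804 0.0116 0.0672] yaxis deg 10.91 z [ 2.e-03 -9.e-04 -1.e+00] F [ 0.2 -0.5 -0.4] w 0.0341 j [-0.22  0.49  1.75 -0.    0.9  -0.41]
```

View pics/s10.png

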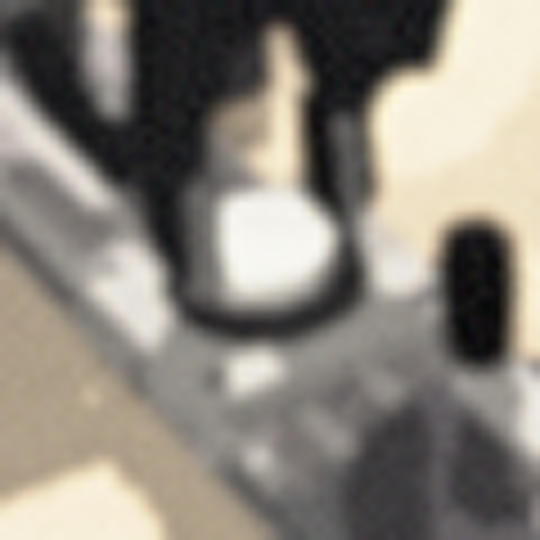

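The dish is just above the ring: the ring spans columns 180–360 and the dish right edge is at 340, so it needs a ~1 mm nudge right. Lowering.

>>> apply_moves:
  commands:
    - [0,0,0,0.1,-0.05,-0.2,0.7]
    - [0,0,0,0.1,-0.05,-0.35,0.7]
    - [0,0,0,0.1,-0.05,-0.45,0.7]
    - [0,0,0,0.1,-0.05,-0.45,0.7]

```text
time_s: 7.0
tool_pos: [0.4814, 0.0111, 0.0628]
ee_rot: [0.001, 0.637, 0.771, 0.0]
force: [0.2, 0.4, -0.1]
gripper_width: 0.0341
```

```bash
python3 st.py
python3 - <<'E'
from h import *
s=grab("side")
crop(s,"s11",200,180,260,240,9)
E
```

```text
t 7.0 tcp [0.4814 0.0111 0.0628] yaxis deg 10.91 z [ 0.0023 -0.001  -1.    ] F [ 0.2  0.4 -0.1] w 0.0341 j [-0.22  0.5   1.75 -0.    0.89 -0.41]
```

View pics/s11.png

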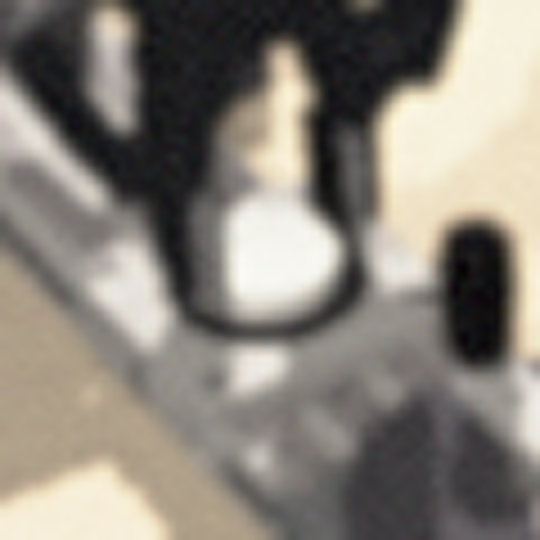

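>>> apply_moves:
  commands:
    - [0,0,0,0,0.05,-0.08,0.7]
    - [0,0,0,0,0.05,-0.08,0.7]

```text
time_s: 7.3
tool_pos: [0.4814, 0.0116, 0.062]
ee_rot: [0.001, 0.637, 0.771, 0.0]
force: [0.2, 0.1, 0.1]
gripper_width: 0.0342
```

```bash
python3 st.py
```

```text
t 7.3 tcp [0.4814 0.0116 0.062 ] yaxis deg 10.92 z [ 0.0024 -0.001  -1.    ] F [0.2 0.1 0.1] w 0.0342 j [-0.22  0.5   1.75 -0.    0.89 -0.41]
```

>>> apply_moves:
  commands:
    - [0,0,0,0,0,-0.05,0.7]
    - [0,0,0,0,0,-0.05,0.7]

```text
time_s: 7.55
tool_pos: [0.4815, 0.0116, 0.0619]
ee_rot: [0.001, 0.637, 0.771, 0.0]
force: [-1.0, 0.1, 4.8]
gripper_width: 0.034
```

>>> apply_moves:
  commands:
    - [0,0,0,0,0,-0.05,0.7]
    - [0,0,0,0,0,-0.05,0.7]

```text
time_s: 7.8
tool_pos: [0.4815, 0.0116, 0.0619]
ee_rot: [0.002, 0.637, 0.771, 0.0]
force: [-1.7, 0.3, 6.2]
gripper_width: 0.0338
```

Floor contact came at TCP z 0.0619, which matches the 38 mm nest floor (0.0239 + 0.038). Releasing.

>>> apply_moves:
  commands:
    - [0,0,0,0,0,0,0.45]
    - [0,0,0,0,0,0,0.3]
    - [0,0,0,0,0,0,0.2]
    - [0,0,0,0,0,0.5,0.2]
    - [0,0,0,0,0,3,0.2]

```text
time_s: 8.43
tool_pos: [0.4809, 0.0117, 0.0915]
ee_rot: [0.0, 0.637, 0.771, -0.0]
force: [0.3, 0.6, 0.1]
gripper_width: 0.0684
```

```bash
python3 st.py
python3 - <<'E'
from h import *
s=grab("side")
crop(s,"s12",200,170,270,240,8)
E
```

```text
t 8.43 tcp [0.4809 0.0117 0.0915] yaxis deg 10.92 z [ 3.e-04 -7.e-04 -1.e+00] F [0.3 0.6 0.1] w 0.0684 j [-0.22  0.45  1.72 -0.    0.97 -0.41]
```

View pics/s12.png

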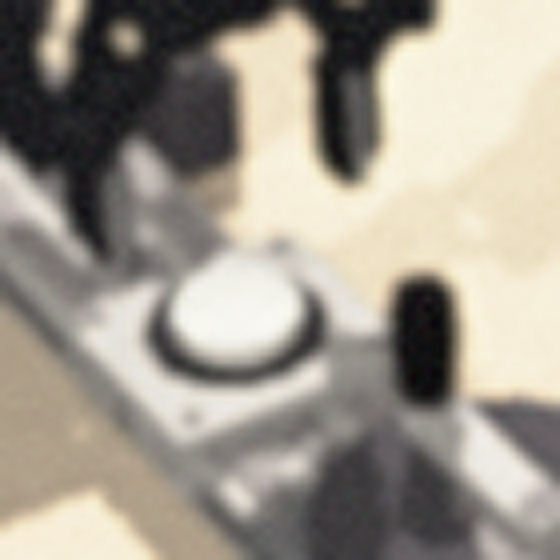

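The dish sits flat in the nest: ring centre (237,325) and dish (232,312) in s12. Before I circle the knob I'll check where the monitor is relative to the wrist.

Run:
```python
from h import *
s=grab("side");t=grab("top")
cv2.imwrite("pics/t13.png",cv2.resize(t["frame"][0:260,0:420,::-1],None,fx=1.9,fy=1.9,interpolation=cv2.INTER_CUBIC))
# triangulated bezel bottom line
def plane(f,a,b):
    o,d1=ray(f,*a);_,d2=ray(f,*b);n=np.cross(d1,d2);n/=np.linalg.norm(n);return n,n@o
n1,c1=plane(s,(210,107),(475,197))
for edge in (((75,204),(382,0)),((100,181),(380,4)),):
    n2,c2=plane(t,*edge);d=np.cross(n1,n2)
    for y in (.2,.1,0,-.1,-.2,-.3):
        A=np.array([n1,n2,[0,1,0]]);print(np.linalg.solve(A,[c1,c2,y]).round(3))
```

```text
[0.578 0.2   0.173]
[0.651 0.1   0.166]
[0.723 0.    0.16 ]
[ 0.795 -0.1    0.154]
[ 0.867 -0.2    0.148]
[ 0.94  -0.3    0.141]
[0.595 0.2   0.163]
[0.663 0.1   0.159]
[0.73  0.    0.156]
[ 0.798 -0.1    0.152]
[ 0.866 -0.2    0.149]
[ 0.933 -0.3    0.145]
```

View pics/t13.png

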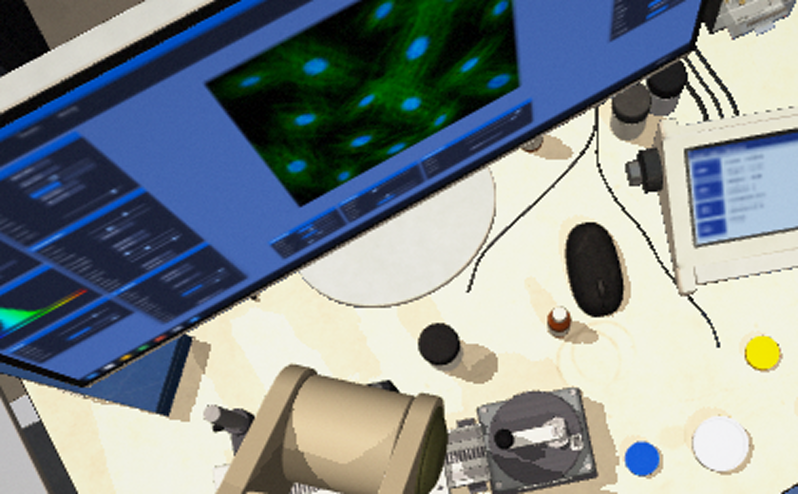

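>>> apply_moves:
  commands:
    - [0,0,0,0,0,5,0.3]
    - [0,0,0,0,-1,9,0.35]
    - [0,0,0,1,-5.5,9,0.45]
    - [0,0,0,1.9,-10.6,9,0.45]
    - [0,0,0,1.9,-10.6,8,0.45]

```text
time_s: 9.2
tool_pos: [0.5015, -0.0973, 0.172]
ee_rot: [0.003, 0.638, 0.77, 0.001]
force: [-0.2, 0.3, 0.5]
gripper_width: 0.0468
```

```bash
python3 st.py
python3 - <<'E'
from h import *
s=grab("side")
crop(s,"s14",190,110,320,270,3.7)
g=cv2.cvtColor(s["frame"],cv2.COLOR_RGB2GRAY)
print(proj(s,[.5002,-.0941,.104]),proj(s,[.5002,-.0941,.123]))
E
```

```text
t 9.2 tcp [ 0.5015 -0.0973  0.172 ] yaxis deg 10.72 z [ 0.0061 -0.0026 -1.    ] F [-0.2  0.3  0.5] w 0.0468 j [-0.42  0.38  1.54  0.    1.21 -0.61]
(np.float64(252.01143452263716), np.float64(212.81683184448144)) (np.float64(251.6284285659371), np.float64(205.62511625060353))
```

View pics/s14.png

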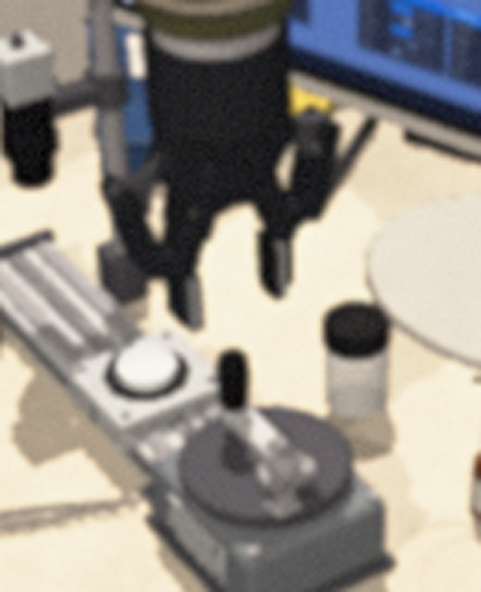

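Knob mid is at px (252.7,212.7), against a prediction of (252,212.8). Descending and gripping.

>>> apply_moves:
  commands:
    - [0,0,0,-0.1,0.3,-2,0.45]
    - [0,0,0,-0.1,0.3,-4,0.45]
    - [0,0,0,-0.1,0.3,-5.6,0.45]
    - [0,0,0,-0.1,0.3,-5.6,0.5]

```text
time_s: 9.75
tool_pos: [0.4984, -0.0911, 0.1131]
ee_rot: [-0.001, 0.637, 0.771, 0.0]
force: [0.1, 0.0, 0.2]
gripper_width: 0.0426
```

```bash
python3 st.py
python3 - <<'E'
from h import *
s=grab("side")
crop(s,"s15",215,160,305,250,6)
E
```

```text
t 9.75 tcp [ 0.4984 -0.0911  0.1131] yaxis deg 10.85 z [-7.0e-04  1.1e-03 -1.0e+00] F [0.1 0.  0.2] w 0.0426 j [-0.42  0.46  1.62  0.    1.06 -0.6 ]
```

View pics/s15.png

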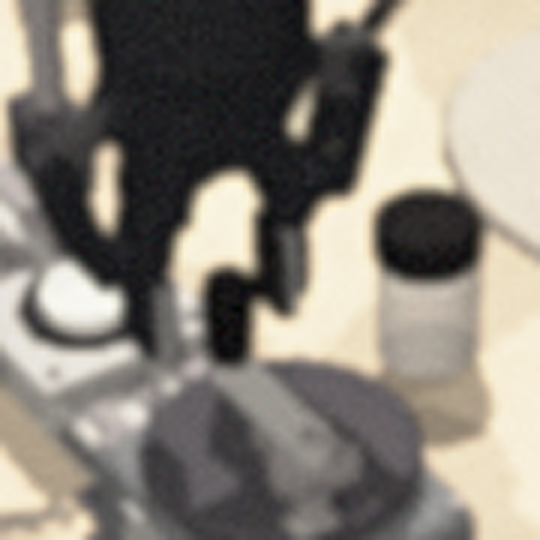

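The knob (230,315) stands between the pads. Closing on it.

>>> apply_moves:
  commands:
    - [0,0,0,0.15,-0.3,0,0.5]
    - [0,0,0,0.15,-0.3,0,0.7]
    - [0,0,0,0.15,-0.3,0,0.8]
    - [0,0,0,0.15,-0.3,0,0.8]

```text
time_s: 10.3
tool_pos: [0.5007, -0.0945, 0.1145]
ee_rot: [0.001, 0.637, 0.771, 0.001]
force: [0.1, 1.0, 4.5]
gripper_width: 0.0182
```

```bash
python3 st.py
```

```text
t 10.3 tcp [ 0.5007 -0.0945  0.1145] yaxis deg 10.84 z [ 0.0022  0.     -1.    ] F [0.1 1.  4.5] w 0.0182 j [-0.42  0.46  1.61  0.    1.07 -0.61]
```

Run:
```python
import numpy as np
P=np.array([.5108,-.1475]);K=lambda f:P+.054*np.array([np.cos(np.radians(100.8+f)),np.sin(np.radians(100.8+f))])
for a in range(0,181,15):print(a,((K(a)-K(0))*100).round(2),K(a).round(4))
```

```text
0 [0. 0.] [ 0.5007 -0.0945]
15 [-1.34 -0.44] [ 0.4873 -0.0989]
30 [-2.52 -1.22] [ 0.4755 -0.1066]
45 [-3.45 -2.27] [ 0.4661 -0.1171]
60 [-4.09 -3.53] [ 0.4598 -0.1297]
75 [-4.37 -4.91] [ 0.4569 -0.1435]
90 [-4.29 -6.32] [ 0.4578 -0.1576]
105 [-3.85 -7.65] [ 0.4622 -0.171 ]
120 [-3.08 -8.83] [ 0.4699 -0.1828]
135 [-2.02 -9.77] [ 0.4804 -0.1922]
150 [ -0.76 -10.4 ] [ 0.493  -0.1985]
165 [  0.62 -10.69] [ 0.5068 -0.2014]
180 [  2.02 -10.61] [ 0.5209 -0.2005]
```

>>> apply_moves:
  commands:
    - [0,0,0,-1.34,-0.44,0,0.8]
    - [0,0,0,-2.52,-1.22,0,0.8]
    - [0,0,0,-3.45,-2.27,0,0.8]
    - [0,0,0,-4.09,-3.53,0,0.8]
    - [0,0,0,-4.37,-4.91,0,0.8]

```text
time_s: 10.92
tool_pos: [0.4568, -0.1445, 0.1146]
ee_rot: [0.001, 0.637, 0.77, 0.001]
force: [9.6, 1.4, -2.0]
gripper_width: 0.0182
```

```bash
python3 st.py
python3 - <<'E'
from h import *
s=grab("side")
crop(s,"s16",215,160,305,260,5.5)
E
```

```text
t 10.93 tcp [ 0.4568 -0.1445  0.1146] yaxis deg 10.79 z [ 0.0037 -0.     -1.    ] F [ 9.6  1.4 -2. ] w 0.0182 j [-0.56  0.41  1.7   0.    1.03 -0.74]
```

View pics/s16.png

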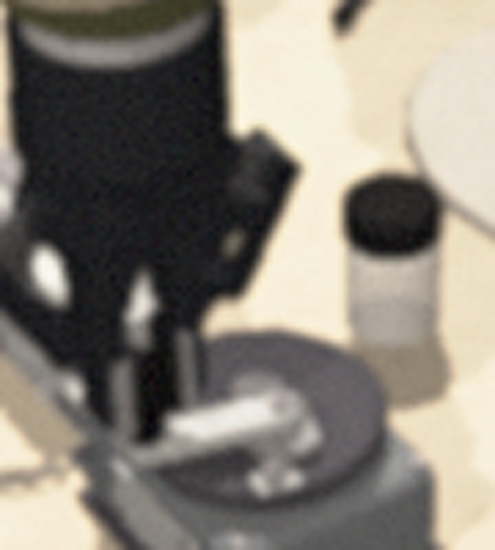

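The crank is about 76° round and following; the 10 N radial pull means the circle is ~1 mm too wide, so I correct for that.

>>> apply_moves:
  commands:
    - [0,0,0,0.2,-1.3,0,0.8]
    - [0,0,0,0.64,-2.65,0,0.8]
    - [0,0,0,1.4,-3.8,0,0.8]
    - [0,0,0,2.45,-4.75,0,0.8]
    - [0,0,0,3.7,-5.4,0,0.8]

```text
time_s: 11.6
tool_pos: [0.4942, -0.1993, 0.1144]
ee_rot: [0.0, 0.638, 0.77, 0.002]
force: [2.3, 12.4, 2.1]
gripper_width: 0.0181
```

```bash
python3 st.py
```

```text
t 11.6 tcp [ 0.4942 -0.1993  0.1144] yaxis deg 10.74 z [ 0.0028  0.0025 -1.    ] F [ 2.3 12.4  2.1] w 0.0181 j [-0.61  0.49  1.55  0.    1.1  -0.8 ]
```

>>> apply_moves:
  commands:
    - [0,0,0,0.75,-0.05,0,0.8]
    - [0,0,0,1.4,-0.1,0,0.8]
    - [0,0,0,2.1,-0.08,0,0.8]
    - [0,0,0,2.8,0,0,0.8]
    - [0,0,0,3.1,0.05,0,0.8]

```text
time_s: 12.22
tool_pos: [0.5253, -0.1995, 0.1145]
ee_rot: [0.0, 0.638, 0.77, 0.001]
force: [-8.8, -8.2, 6.3]
gripper_width: 0.0183
```

```bash
python3 st.py
python3 - <<'E'
from h import *
s=grab("side");t=grab("top")
crop(s,"s17",215,160,305,260,5.5)
crop(t,"t17",230,180,340,270,5.5)
E
```

```text
t 12.22 tcp [ 0.5253 -0.1995  0.1145] yaxis deg 10.76 z [ 1.9e-03  9.0e-04 -1.0e+00] F [-8.8 -8.2  6.3] w 0.0183 j [-0.57  0.53  1.47  0.    1.14 -0.76]
```

View pics/s17.png

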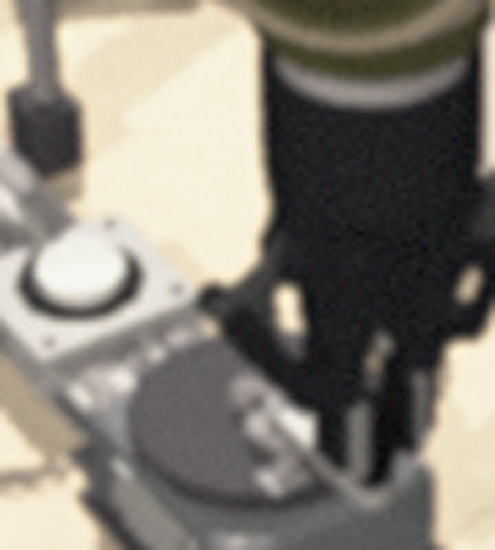

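View pics/t17.png

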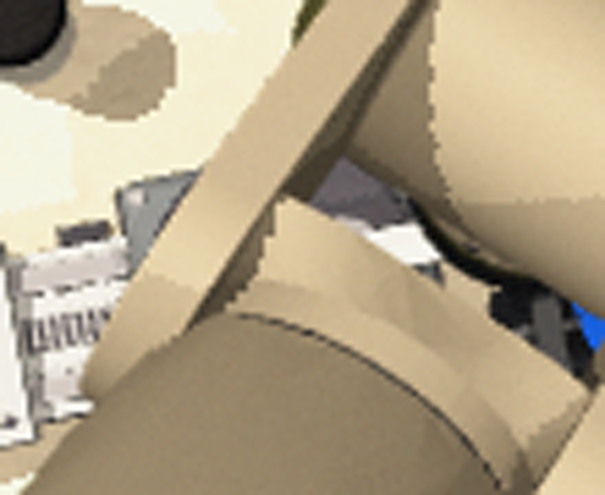

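Run:
```python
from h import *
s=grab("side")
s0=cv2.imread("pics/side0.png")
W=np.array([.5062,-.1255]);yd=np.array([-.1874,.9823]);xd=np.array([.9823,.1874])
for uv in((198.7,156),(198.7,157.1),(198.7,158)):
    p=onz(s,*uv,.112);print(p.round(4),"along",(p[:2]-W)@yd,"across",(p[:2]-W)@xd)
# where would the lens axis at across=0 project
for L in (.25,.26,.27,.28):
    p=W+L*yd;print(L,np.round(proj(s,[*p,.112]),1))
crop(s,"s18",150,130,240,230,6)
t0=cv2.imread("pics/top0.png");cv2.imwrite("pics/t18.png",cv2.resize(t0[225:300,105:240],None,fx=5.5,fy=5.5,interpolation=cv2.INTER_CUBIC))
```

```text
[0.4577 0.1591 0.112 ] along 0.2886335857885295 across 0.0056557586795642325
[0.4563 0.1542 0.112 ] along 0.284089386418614 across 0.003351914484437273
[0.4551 0.1502 0.112 ] along 0.280392545148597 across 0.00147766874675681
0.25 [204.  163.8]
0.26 [202.  161.9]
0.27 [200.1 160.1]
0.28 [198.2 158.3]
```

View pics/s18.png

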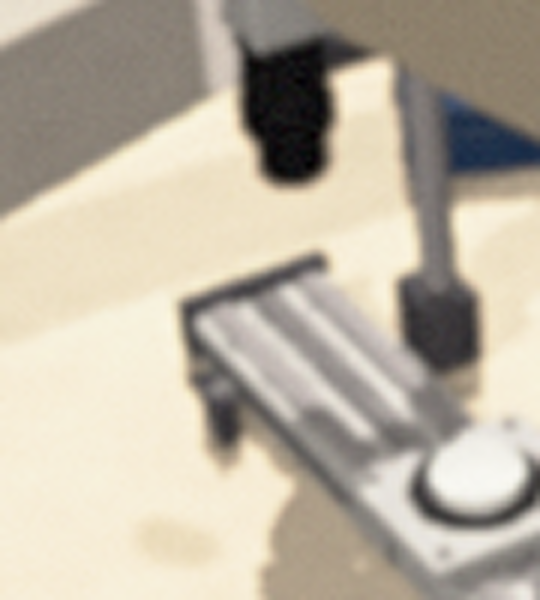

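View pics/t18.png

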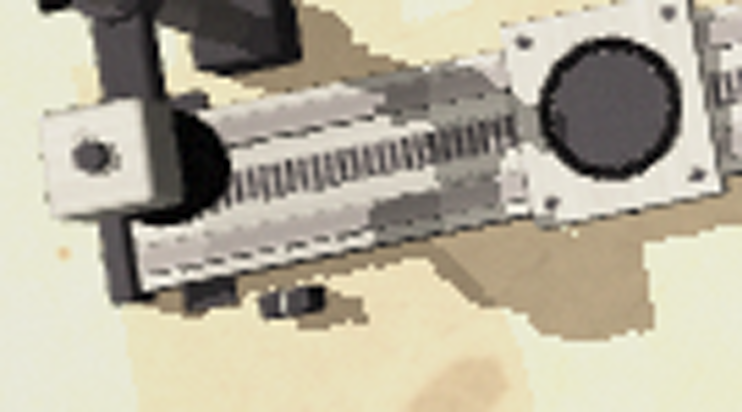

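Run:
```python
from h import *
s=grab("side");t=grab("top")
W=np.array([.5062,-.1255]);yd=np.array([-.1874,.9823]);xd=np.array([.9823,.1874])
A=lambda p:((p[:2]-W)@yd).round(4),
def al(p): return round(float((p[:2]-W)@yd),4),round(float((p[:2]-W)@xd),4)
for z in(.01,.02,.03,.038): print(z,al(onz(t,156.8,279.9,z)),"side",al(onz(s,186.7,198.3,z)))
for uv in((198.9,157.5),):print(al(onz(s,*uv,.112)))
# triangulation of line
o1,d1=ray(t,156.8,279.9);o2,d2=ray(s,186.0,195.5)
k=np.linalg.lstsq(np.c_[d1,-d2],o2-o1,rcond=None)[0];p=o1+d1*k[0];q=o2+d2*k[1];print(p,q,al(p),al(q))
print(al(onz(t,*( 105+610/5.5,225+107/5.5),.041)))
crop(s,"s19",170,175,210,210,16)
```

```text
0.01 (0.2788, -0.048) side (0.2809, -0.0438)
0.02 (0.2761, -0.0484) side (0.2678, -0.0489)
0.03 (0.2733, -0.0489) side (0.2547, -0.0539)
0.038 (0.2712, -0.0492) side (0.2442, -0.0579)
(0.2822, 0.0029)
[0.40693231 0.13548597 0.02402965] [0.40854588 0.13511703 0.02391656] (0.275, -0.0486) (0.2743, -0.0471)
(0.1388, -0.0008)
```

View pics/s19.png

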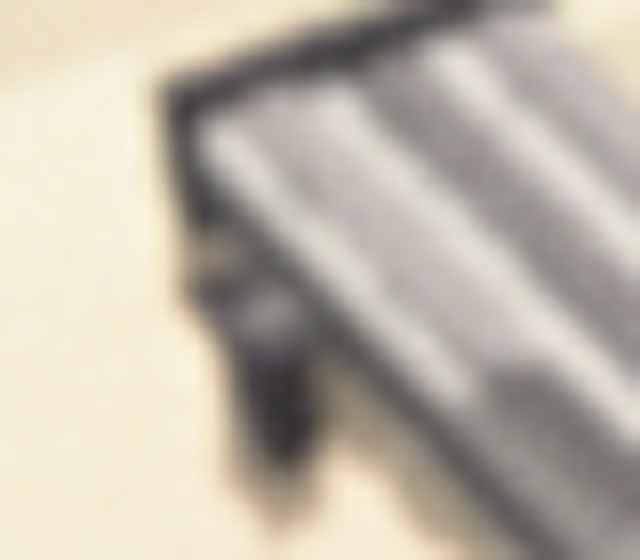

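```bash
cat > wind.py <<'E'
import sys
from h import *
# usage: wind.py startdeg step n [Wx Wy r]: shifts (cm) from present TCP to points on the circle (deg wound clockwise)
a0,st,n=float(sys.argv[1]),float(sys.argv[2]),int(sys.argv[3])
W=np.array([float(v) for v in sys.argv[4:6]]) if len(sys.argv)>5 else np.array([.507,-.1252])
r=.076
s=env.read_state();p=s["tool_pos"];d=p[:2]-W
print("r now",np.hypot(*d).round(4),"wound mod360",((280.8-np.degrees(np.arctan2(d[1],d[0])))%360).round(1),"F",s["force"].round(1),"z",p[2].round(4),"w",s["gripper_width"].round(4))
for i in range(1,n+1):
    a=np.radians(280.8-a0-st*i);q=W+r*np.array([np.cos(a),np.sin(a)]);print(a0+st*i,((q-p[:2])*100).round(2).tolist())
E
python3 wind.py 0 18 5
```

```text
Traceback (most recent call last):
  File "wind.py", line 8, in <module>
    print("r now",np.hypot(*d).round(4),"wound mod360",((280.8-np.degrees(np.arctan2(d[1],d[0])))%360).round(1),"F",s["force"].round(1),"z",p[2].round(4),"w",s["gripper_width"].round(4))
                                                                                                                                                              ^^^^^^^^^^^^^^^^^^^^^^^^
AttributeError: 'float' object has no attribute 'round'
```

```bash
sed -i 's/s\["gripper_width"\].round(4)/round(s["gripper_width"],4)/' wind.py; python3 wind.py 0 12 5
```

```text
r now 0.0766 wound mod360 357.2 F [-3.4 -7.6  6.2] z 0.1146 w 0.018
12.0 [-1.96, -0.16]
24.0 [-3.53, 0.04]
36.0 [-5.03, 0.56]
48.0 [-6.39, 1.39]
60.0 [-7.55, 2.48]
```

>>> apply_moves:
  commands:
    - [0,0,0,-1,-0.1,0,0.8]
    - [0,0,0,-1.95,-0.15,0,0.8]
    - [0,0,0,-2.75,-0.1,0,0.8]
    - [0,0,0,-3.5,0.05,0,0.8]

```text
time_s: 12.98
tool_pos: [0.4895, -0.199, 0.1146]
ee_rot: [0.0, 0.638, 0.77, 0.001]
force: [-0.1, -3.5, 3.6]
gripper_width: 0.018
```

```bash
python3 wind.py 24 18 5
python3 - <<'E'
from h import *
s=grab("side")
crop(s,"s20",180,160,310,270,5)
E
```

```text
r now 0.0759 wound mod360 24.1 F [-0.1 -3.5  3.6] z 0.1146 w 0.018
42.0 [-2.19, 0.88]
60.0 [-4.0, 2.42]
78.0 [-5.26, 4.44]
96.0 [-5.82, 6.75]
114.0 [-5.65, 9.12]
```

View pics/s20.png

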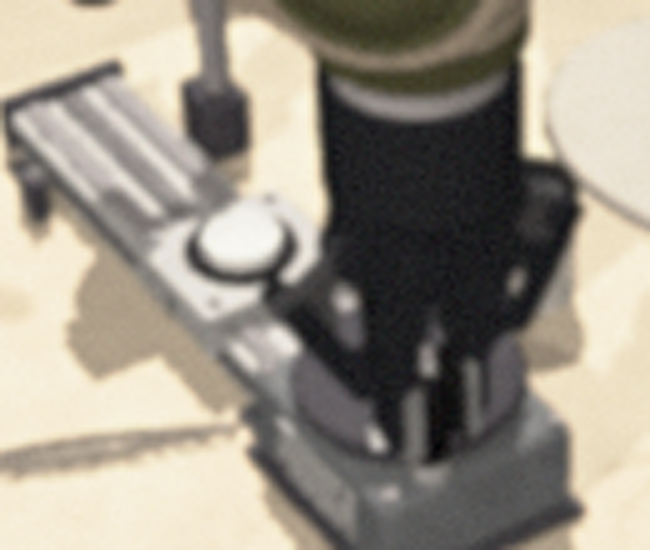

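The carriage has started moving (dish now at px (228,207.6), was (229,209)), so the crank is latched and the wheel is free. Winding on.

>>> apply_moves:
  commands:
    - [0,0,0,-2.2,0.9,0,0.8]
    - [0,0,0,-4,2.4,0,0.8]
    - [0,0,0,-5.25,4.45,0,0.8]
    - [0,0,0,-5.8,6.75,0,0.8]
    - [0,0,0,-5.65,9.1,0,0.8]

```text
time_s: 13.65
tool_pos: [0.4342, -0.1073, 0.1148]
ee_rot: [0.003, 0.638, 0.77, 0.002]
force: [20.9, -5.6, -10.8]
gripper_width: 0.0179
```

```bash
python3 wind.py 114 18 5
```

```text
r now 0.075 wound mod360 114.6 F [ 20.9  -5.6 -10.8] z 0.1148 w 0.0179
132.0 [0.78, 2.15]
150.0 [2.32, 3.97]
168.0 [4.34, 5.22]
186.0 [6.65, 5.79]
204.0 [9.02, 5.61]
```

```bash
python3 wind.py 114 18 5 .5092 -.126
```

```text
r now 0.0773 wound mod360 114.8 F [ 20.9  -5.6 -10.8] z 0.1148 w 0.0179
132.0 [1.0, 2.07]
150.0 [2.54, 3.89]
168.0 [4.56, 5.14]
186.0 [6.87, 5.71]
204.0 [9.24, 5.53]
```

>>> apply_moves:
  commands:
    - [0,0,0,1,2.05,0,0.8]
    - [0,0,0,2.55,3.9,0,0.8]
    - [0,0,0,4.55,5.15,0,0.8]
    - [0,0,0,6.85,5.7,0,0.8]
    - [0,0,0,9.25,5.55,0,0.8]

```text
time_s: 14.28
tool_pos: [0.5263, -0.051, 0.1144]
ee_rot: [0.001, 0.638, 0.77, 0.002]
force: [-5.2, -12.7, 0.1]
gripper_width: 0.0181
```

```bash
python3 wind.py 204 18 5 .5092 -.126
python3 - <<'E'
from h import *
s=grab("side")
crop(s,"s21",150,130,310,270,5)
E
```

```text
r now 0.0769 wound mod360 203.7 F [ -5.2 -12.7   0.1] z 0.1144 w 0.0181
222.0 [2.22, -1.0]
240.0 [4.04, -2.53]
258.0 [5.29, -4.55]
276.0 [5.86, -6.86]
294.0 [5.69, -9.23]
```

View pics/s21.png

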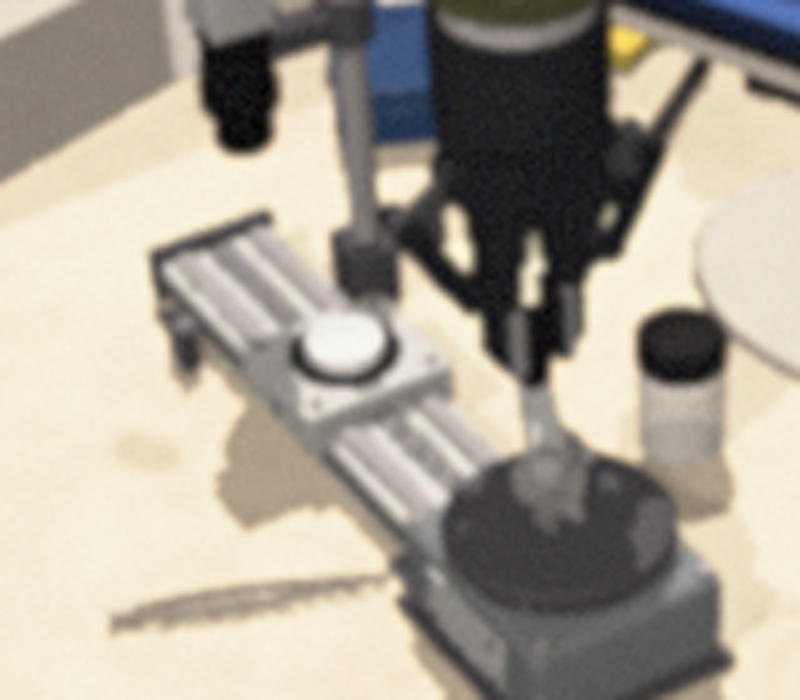

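The dish has moved well along, level in the nest (dish at (345,340) in s21). Continuing.

```bash
python3 wind.py 204 18 5 .509 -.127
```

```text
r now 0.0774 wound mod360 205.8 F [ 0.9 -2.8  5.1] z 0.1145 w 0.0183
222.0 [1.94, -0.98]
240.0 [3.75, -2.52]
258.0 [5.01, -4.54]
276.0 [5.57, -6.85]
294.0 [5.4, -9.22]
```

>>> apply_moves:
  commands:
    - [0,0,0,1.95,-1,0,0.8]
    - [0,0,0,3.75,-2.5,0,0.8]
    - [0,0,0,5,-4.55,0,0.8]
    - [0,0,0,5.55,-6.85,0,0.8]
    - [0,0,0,5.4,-9.2,0,0.8]

```text
time_s: 14.95
tool_pos: [0.5827, -0.1436, 0.1143]
ee_rot: [0.002, 0.638, 0.77, 0.002]
force: [-5.6, 2.2, 6.7]
gripper_width: 0.0183
```

```bash
python3 wind.py 294 18 5 .509 -.127
```

```text
r now 0.0756 wound mod360 293.5 F [-5.6  2.2  6.7] z 0.1143 w 0.0183
312.0 [-0.87, -2.28]
330.0 [-2.41, -4.09]
348.0 [-4.43, -5.35]
366.0 [-6.74, -5.91]
384.0 [-9.11, -5.74]
```

>>> apply_moves:
  commands:
    - [0,0,0,-0.85,-2.3,0,0.8]
    - [0,0,0,-2.4,-4.1,0,0.8]
    - [0,0,0,-4.45,-5.35,0,0.8]
    - [0,0,0,-6.75,-5.9,0,0.8]
    - [0,0,0,-9.1,-5.75,0,0.8]

```text
time_s: 15.58
tool_pos: [0.491, -0.2, 0.1143]
ee_rot: [0.001, 0.638, 0.77, 0.003]
force: [4.0, 8.4, 3.9]
gripper_width: 0.0181
```

```bash
python3 wind.py 384 18 5 .509 -.127
```

```text
r now 0.0752 wound mod360 24.6 F [4.  8.4 3.9] z 0.1143 w 0.0181
402.0 [-2.14, 0.8]
420.0 [-3.95, 2.33]
438.0 [-5.21, 4.36]
456.0 [-5.78, 6.66]
474.0 [-5.6, 9.04]
```

>>> apply_moves:
  commands:
    - [0,0,0,-2.1,0.85,0,0.8]
    - [0,0,0,-3.9,2.4,0,0.8]
    - [0,0,0,-5.1,4.4,0,0.8]
    - [0,0,0,-5.65,6.7,0,0.8]
    - [0,0,0,-5.5,9.05,0,0.8]

```text
time_s: 16.2
tool_pos: [0.4345, -0.1081, 0.1144]
ee_rot: [-0.001, 0.638, 0.77, 0.003]
force: [3.6, -2.3, 5.6]
gripper_width: 0.018
```

```bash
python3 wind.py 474 12 5 .509 -.1268
```

```text
r now 0.0768 wound mod360 114.9 F [ 3.6 -2.3  5.6] z 0.1144 w 0.018
486.0 [0.58, 1.36]
498.0 [1.4, 2.72]
510.0 [2.49, 3.88]
522.0 [3.79, 4.79]
534.0 [5.26, 5.4]
```

>>> apply_moves:
  commands:
    - [0,0,0,0.6,1.35,0,0.8]
    - [0,0,0,1.4,2.7,0,0.8]
    - [0,0,0,2.5,3.9,0,0.8]
    - [0,0,0,3.8,4.8,0,0.8]
    - [0,0,0,4.5,5.1,0,0.8]

```text
time_s: 16.82
tool_pos: [0.4792, -0.0555, 0.1143]
ee_rot: [-0.002, 0.638, 0.77, 0.003]
force: [-2.6, 2.8, 9.0]
gripper_width: 0.0183
```

```bash
python3 wind.py 528 6 5 .509 -.1268
python3 - <<'E'
from h import *
s=grab("side");t=grab("top")
crop(s,"s22",150,130,280,230,6)
crop(t,"t22",80,180,280,310,4)
E
```

```text
r now 0.0773 wound mod360 168.1 F [-2.6  2.8  9. ] z 0.1143 w 0.0183
534.0 [0.79, 0.15]
540.0 [1.56, 0.34]
546.0 [2.35, 0.44]
552.0 [3.14, 0.47]
558.0 [3.94, 0.41]
```

View pics/s22.png

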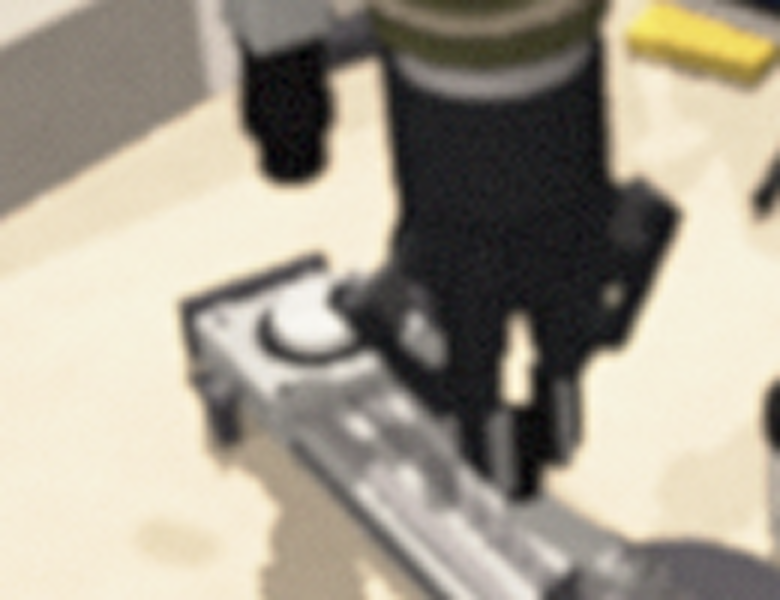

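View pics/t22.png

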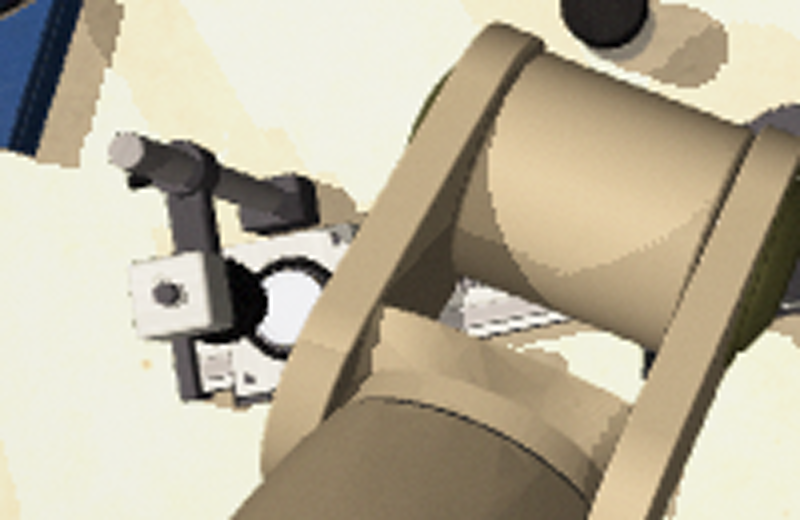

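I'm close now. I'll release the knob and back off to see the index lines clearly.

>>> apply_moves:
  commands:
    - [0,0,0,0,0,0,0.6]
    - [0,0,0,0,0,0,0.5]
    - [0,0,0,0,0,0,0.45]
    - [0,0,0,0,0,5,0.45]
    - [0,0,0,0,-3,9,0.45]

```text
time_s: 17.55
tool_pos: [0.4792, -0.0847, 0.2057]
ee_rot: [-0.002, 0.637, 0.771, 0.004]
force: [-0.7, -0.2, -0.1]
gripper_width: 0.047
```

>>> apply_moves:
  commands:
    - [0,0,0,0,-5,0,0.45]
    - [0,0,0,0,-10,0,0.45]
    - [0,0,0,0,-15,0,0.45]
    - [0,0,0,0,-20,0,0.45]

```text
time_s: 18.05
tool_pos: [0.4788, -0.2864, 0.2055]
ee_rot: [-0.003, 0.637, 0.771, 0.004]
force: [0.6, 1.0, -0.7]
gripper_width: 0.047
```

```bash
python3 st.py
python3 - <<'E'
from h import *
s=grab("side");t=grab("top")
cv2.imwrite("pics/side23.png",s["frame"][:,:,::-1]);cv2.imwrite("pics/top23.png",t["frame"][:,:,::-1])
crop(s,"s23",150,130,280,230,6)
crop(t,"t23",105,215,265,305,5)
E
```

```text
t 18.05 tcp [ 0.4788 -0.2864  0.2055] yaxis deg 10.88 z [ 8.0e-04  8.9e-03 -1.0e+00] F [ 0.6  1.  -0.7] w 0.047 j [-0.75  0.43  1.35  0.01  1.37 -0.95]
```

View pics/s23.png

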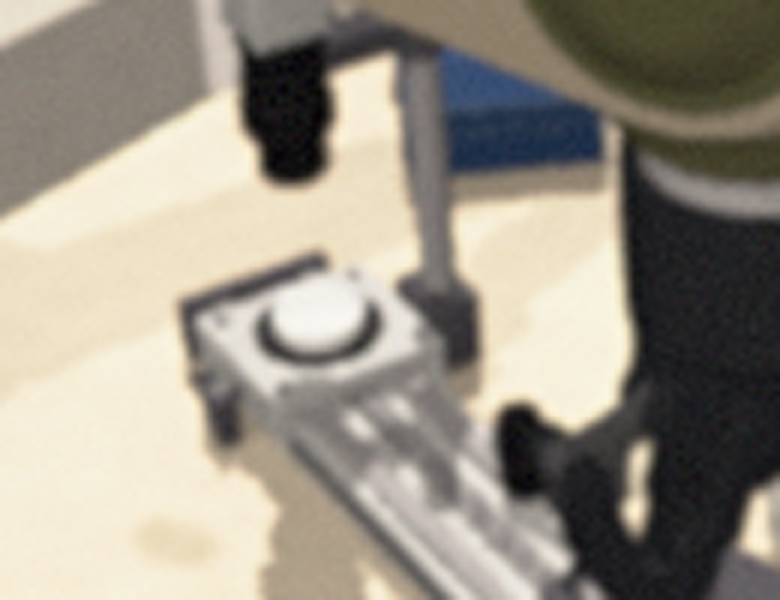

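View pics/t23.png

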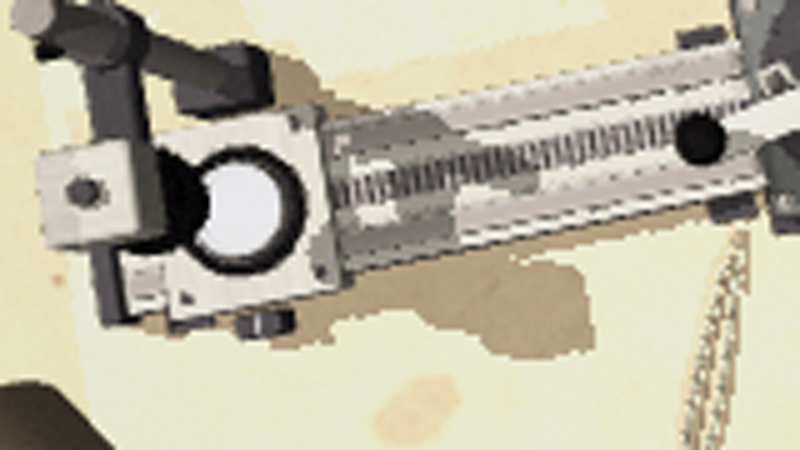

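Run:
```python
from h import *
t=cv2.imread("pics/top23.png")
cv2.imwrite("pics/t24.png",cv2.resize(t[262:290,130:180],None,fx=15,fy=15,interpolation=cv2.INTER_LANCZOS4))
s=cv2.imread("pics/side23.png")
cv2.imwrite("pics/s24.png",cv2.resize(s[180:210,175:215],None,fx=16,fy=16,interpolation=cv2.INTER_LANCZOS4))
```

```text
(no output)
```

View pics/t24.png

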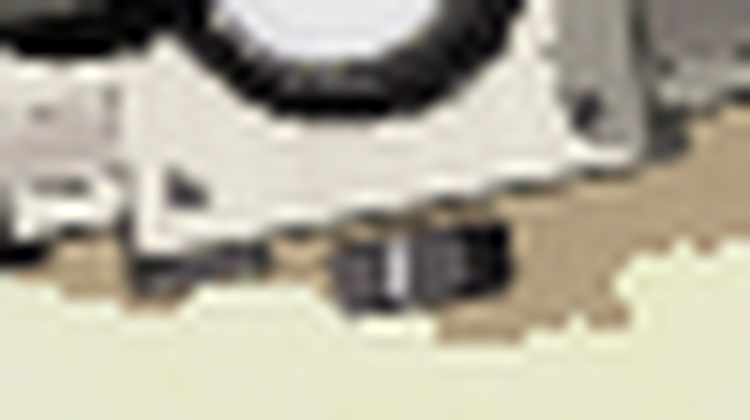

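View pics/s24.png

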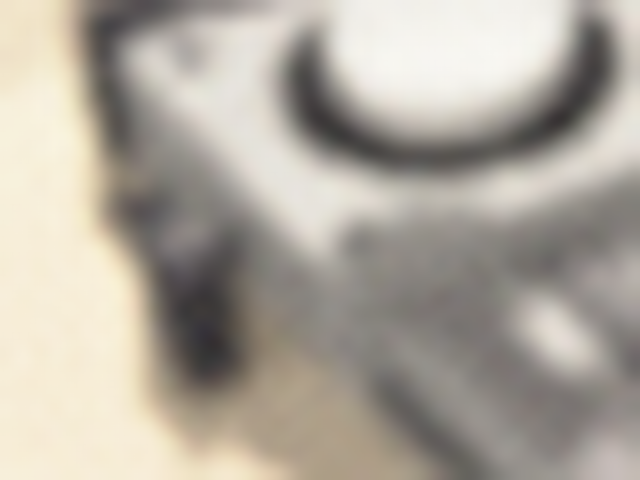

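```bash
cat > chk.py <<'E'
from h import *
import sys
s=grab("side");t=grab("top")
n=sys.argv[1]
W=np.array([.507,-.1258]);yd=np.array([-.1874,.9823]);xd=np.array([.9823,.1874])
al=lambda p:(round(float((p[:2]-W)@yd),4),round(float((p[:2]-W)@xd),4))
def rayx(a,b):
    o1,d1=ray(t,*a);o2,d2=ray(s,*b);k=np.linalg.lstsq(np.c_[d1,-d2],o2-o1,rcond=None)[0];p=o1+d1*k[0];q=o2+d2*k[1];return (p+q)/2,np.linalg.norm(p-q)
for b in((186.3,195),(186.3,194.2),(186.6,195.5)):
    p,e=rayx((156.5,279.7),b);print("line",p.round(4),e.round(4),al(p))
# dish: white blob inside the nest, top face z=.048 (top view) ; nest ring outer hull z=.041
for nm,f in(("top",t),("side",s)):
    c0=[proj(f,[*(W+L*yd),.048]) for L in (.272,)][0]
    hsv=cv2.cvtColor(f["frame"],cv2.COLOR_RGB2HSV);g=cv2.cvtColor(f["frame"],cv2.COLOR_RGB2GRAY)
    u0,v0=int(c0[0]),int(c0[1]);h=22
    sub=g[v0-h:v0+h,u0-h:u0+h]
    m=(sub<100).astype(np.uint8)
    cs,_=cv2.findContours(m,cv2.RETR_CCOMP,cv2.CHAIN_APPROX_NONE)
    for c in cs:
        if len(c)>=25:
            e=cv2.fitEllipse(c);ce=np.array(e[0])+[u0-h,v0-h];print(nm,"dark contour",len(c),np.round(e[1],1),ce.round(2),"z41",al(onz(f,*ce,.041)),"z48",al(onz(f,*ce,.048)))
print("lens side",al(onz(s,198.9,157.5,.112)))
E
python3 chk.py a
```

```text
line [0.4084 0.1356 0.0251] 0.0022 (0.2752, -0.0478)
line [0.4085 0.1347 0.0281] 0.0023 (0.2744, -0.0479)
line [0.4087 0.136  0.0232] 0.0029 (0.2756, -0.0475)
top dark contour 43 [ 5.1 21.6] [148.29 235.14] z41 (0.2742, 0.0442) z48 (0.2723, 0.0432)
top dark contour 127 [29.8 42.6] [145.22 253.36] z41 (0.2861, 0.0081) z48 (0.2841, 0.0074)
top dark contour 58 [18.3 21.2] [152.32 256.62] z41 (0.2727, -0.0013) z48 (0.2708, -0.002)
side dark contour 47 [ 9.8 18.4] [202.55 184.21] z41 (0.2722, -0.0014) z48 (0.2627, -0.0054)
side dark contour 56 [19.8 68.4] [214.46 181.87] z41 (0.2645, 0.028) z48 (0.255, 0.0236)
lens side (0.2826, 0.0022)
```

Run:
```python
from h import *
s=grab("side");t=grab("top")
W=np.array([.507,-.1258]);yd=np.array([-.1874,.9823]);xd=np.array([.9823,.1874])
al=lambda p:(round(float((p[:2]-W)@yd),4),round(float((p[:2]-W)@xd),4))
for z in(.112,.13,.15,.17,.19): print(z,"top",al(onz(t,136.8,255.2,z)),"side tip",al(onz(s,198.9,157.5,z)),"side wide low",al(onz(s,198.1,149.5,z)))
print(al(onz(t,152.8,256.8,.041)),al(onz(s,203.2,183.8,.041)))
cv2.imwrite("pics/lens_t.png",cv2.resize(t["frame"][235:275,105:175,::-1],None,fx=11,fy=11,interpolation=cv2.INTER_CUBIC))
cv2.imwrite("pics/lens_s.png",cv2.resize(s["frame"][125:165,175:225,::-1],None,fx=13,fy=13,interpolation=cv2.INTER_CUBIC))
```

```text
0.112 top (0.2821, 0.0002) side tip (0.2826, 0.0022) side wide low (0.3174, 0.0176)
0.13 top (0.2765, -0.0016) side tip (0.2553, -0.0095) side wide low (0.2891, 0.0055)
0.15 top (0.2704, -0.0037) side tip (0.225, -0.0226) side wide low (0.2577, -0.008)
0.17 top (0.2643, -0.0058) side tip (0.1946, -0.0356) side wide low (0.2264, -0.0215)
0.19 top (0.2581, -0.0079) side tip (0.1643, -0.0486) side wide low (0.195, -0.035)
(0.2718, -0.0019) (0.2729, 0.0008)
```

View pics/lens_t.png

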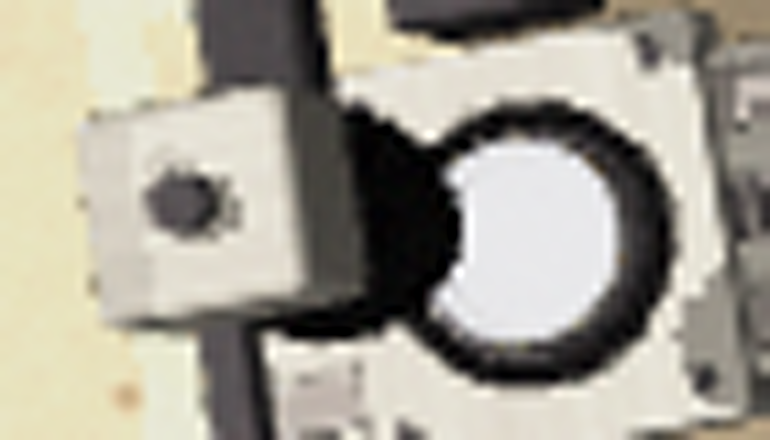

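View pics/lens_s.png

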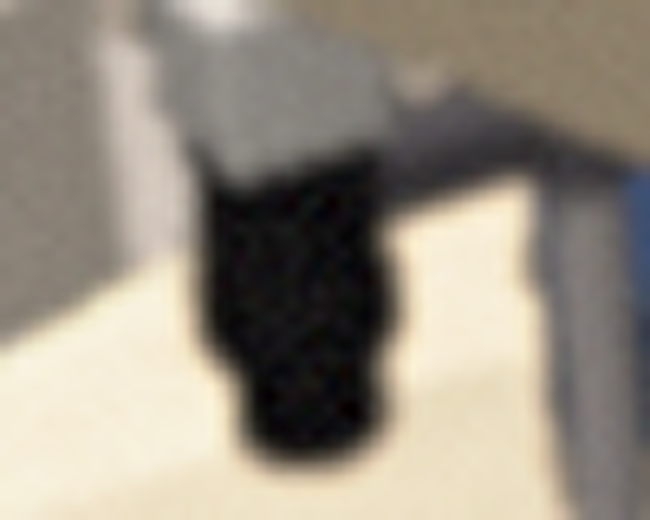

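Run:
```python
from h import *
s=grab("side");t=grab("top")
W=np.array([.507,-.1258]);yd=np.array([-.1874,.9823]);xd=np.array([.9823,.1874])
al=lambda p:(round(float((p[:2]-W)@yd),4),round(float((p[:2]-W)@xd),4))
for z in(.02,.023,.026,.029,.032): print(z,"top",al(onz(t,156.5,279.7,z)),"side",al(onz(s,186.3,195.,z)))
```

```text
0.02 top (0.2771, -0.0486) side (0.2815, -0.0443)
0.023 top (0.2762, -0.0488) side (0.2775, -0.0458)
0.026 top (0.2754, -0.0489) side (0.2735, -0.0473)
0.029 top (0.2746, -0.049) side (0.2695, -0.0489)
0.032 top (0.2738, -0.0492) side (0.2655, -0.0504)
```

The index block line sits at 0.276 m along the rail and the nest at 0.272, so about 4.5 mm (18° of wheel) remains. Regripping the knob.

>>> apply_moves:
  commands:
    - [0,0,0,0,6,0,0.45]
    - [0,0,0,0,12,0,0.45]
    - [0,0,0,0,18,0,0.45]
    - [0,0,0,0,23.1,0,0.45]
    - [0,0,0,0,23.1,0,0.45]

```text
time_s: 19.08
tool_pos: [0.4786, -0.0491, 0.2063]
ee_rot: [-0.002, 0.634, 0.773, 0.004]
force: [0.3, -0.5, -0.0]
gripper_width: 0.0471
```

>>> apply_moves:
  commands:
    - [0,0,0,0,0,-4.5,0.45]
    - [0,0,0,0,0,-9.1,0.45]
    - [0,0,0,0,0,-9.1,0.45]

```text
time_s: 19.45
tool_pos: [0.4774, -0.049, 0.1135]
ee_rot: [-0.005, 0.634, 0.773, 0.003]
force: [-0.1, -1.1, 1.2]
gripper_width: 0.0467
```

```bash
python3 wind.py 528 18 2 .509 -.1268;python3 - <<'E'
from h import *
s=grab("side")
crop(s,"s25",200,150,290,240,6)
E
```

```text
r now 0.084 wound mod360 168.7 F [-0.1 -1.1  1.2] z 0.1135 w 0.0467
546.0 [2.53, -0.21]
564.0 [4.9, -0.38]
```

View pics/s25.png

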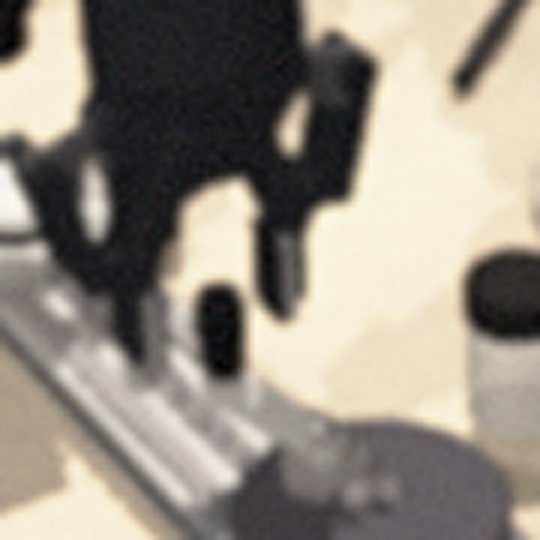

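The knob (220,330) is between the pads, with TCP y 6 mm too far. Correcting and gripping.

>>> apply_moves:
  commands:
    - [0,0,0,0.2,-0.6,0,0.45]
    - [0,0,0,0.2,-0.65,0,0.5]
    - [0,0,0,0.2,-0.65,0,0.8]
    - [0,0,0,0.2,-0.65,0,0.8]
    - [0,0,0,0.2,-0.65,0,0.8]

```text
time_s: 20.12
tool_pos: [0.4808, -0.0559, 0.116]
ee_rot: [-0.003, 0.634, 0.773, 0.004]
force: [-1.3, 0.3, 5.9]
gripper_width: 0.0177
```

```bash
python3 st.py; python3 wind.py 528 6 4 .509 -.1268
```

```text
t 20.12 tcp [ 0.4808 -0.0559  0.116 ] yaxis deg 11.3 z [ 6.e-04  9.e-03 -1.e+00] F [-1.3  0.3  5.9] w 0.0177 j [-0.37  0.42  1.68  0.01  1.04 -0.57]
r now 0.0763 wound mod360 169.1 F [-1.3  0.3  5.9] z 0.116 w 0.0177
534.0 [0.63, 0.18]
540.0 [1.4, 0.37]
546.0 [2.19, 0.48]
552.0 [2.98, 0.51]
```

>>> apply_moves:
  commands:
    - [0,0,0,0.65,0.2,0,0.8]
    - [0,0,0,1.4,0.38,0,0.8]
    - [0,0,0,2.1,0.48,0,0.8]
    - [0,0,0,2.3,0.49,0,0.8]
    - [0,0,0,2.3,0.49,0,0.8]

```text
time_s: 20.75
tool_pos: [0.5041, -0.0507, 0.1161]
ee_rot: [-0.003, 0.634, 0.773, 0.004]
force: [-0.9, 2.3, 3.8]
gripper_width: 0.0182
```

```bash
python3 wind.py 546 1 1 .509 -.1268
```

```text
r now 0.0762 wound mod360 187.1 F [-0.9  2.3  3.8] z 0.1161 w 0.0182
547.0 [-0.01, -0.02]
```

>>> apply_moves:
  commands:
    - [0,0,0,0,0,0,0.6]
    - [0,0,0,0,0,0,0.5]
    - [0,0,0,0,0,0,0.45]
    - [0,0,0,0,0,5,0.45]
    - [0,0,0,0,-3,9,0.45]

```text
time_s: 21.38
tool_pos: [0.504, -0.08, 0.2075]
ee_rot: [-0.003, 0.633, 0.774, 0.004]
force: [0.9, 0.1, -0.2]
gripper_width: 0.0469
```

>>> apply_moves:
  commands:
    - [0,0,0,0,-5,0,0.45]
    - [0,0,0,0,-10,0,0.45]
    - [0,0,0,0,-15,0,0.45]
    - [0,0,0,0,-20,2,0.45]
    - [0,0,0,0,-22,2,0.45]

```text
time_s: 22.0
tool_pos: [0.504, -0.3027, 0.2283]
ee_rot: [-0.001, 0.634, 0.773, 0.004]
force: [-0.2, 0.1, -0.3]
gripper_width: 0.0469
```

```bash
python3 st.py; python3 chk.py b | grep -v line
python3 - <<'E'
from h import *
s=grab("side");t=grab("top")
cv2.imwrite("pics/top26.png",t["frame"][:,:,::-1])
crop(s,"s26",150,130,280,230,6)
crop(t,"t26",105,215,265,305,5)
E
```

```text
t 22.0 tcp [ 0.504  -0.3027  0.2283] yaxis deg 11.31 z [ 0.0028  0.0077 -1.    ] F [-0.2  0.1 -0.3] w 0.0469 j [-0.75  0.46  1.23  0.01  1.46 -0.94]
top dark contour 40 [ 4.6 24. ] [171.87 262.75] z41 (0.2349, -0.0214) z48 (0.2332, -0.0219)
top dark contour 26 [ 3.1 10.3] [166.56 241.46] z41 (0.2389, 0.024) z48 (0.2372, 0.0232)
top dark contour 43 [ 5.1 21.6] [148.29 235.14] z41 (0.2742, 0.0442) z48 (0.2723, 0.0432)
top dark contour 125 [28.9 41.2] [144.31 253.68] z41 (0.2881, 0.0078) z48 (0.2861, 0.0071)
top dark contour 56 [16.7 21.5] [150.64 257.08] z41 (0.2762, -0.0016) z48 (0.2743, -0.0023)
side dark contour 28 [ 6.5 13.7] [220.02 183.31] z41 (0.251, 0.0364) z48 (0.2417, 0.032)
lens side (0.2826, 0.0022)
```

View pics/t26.png

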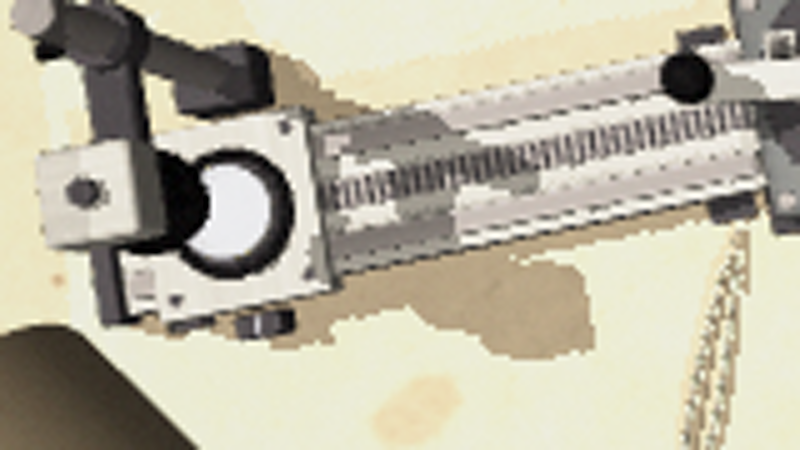

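View pics/s26.png

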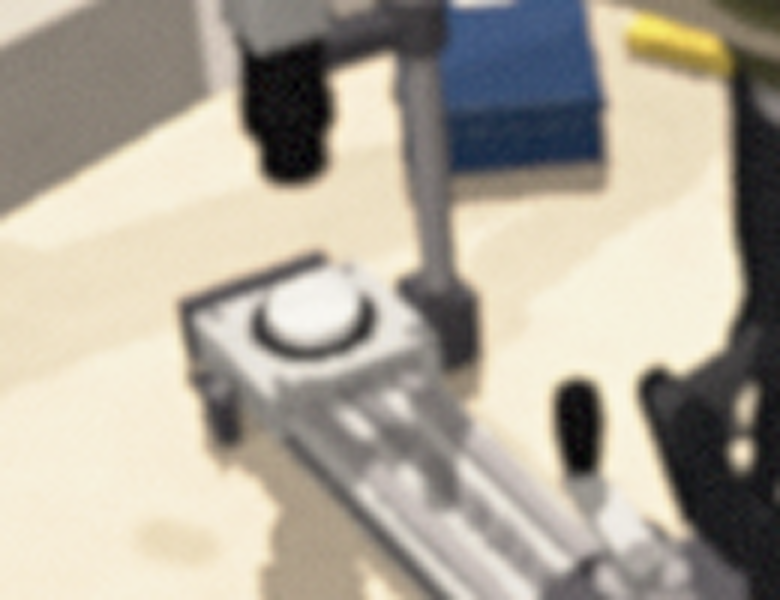

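Run:
```python
from h import *
s=grab("side");t=grab("top")
W=np.array([.507,-.1258]);yd=np.array([-.1874,.9823]);xd=np.array([.9823,.1874])
al=lambda p:(round(float((p[:2]-W)@yd),4),round(float((p[:2]-W)@xd),4))
k=onz(t,242.4,230.4,.123);print("knob",k,np.hypot(*(k[:2]-W)))
print("ring", al(onz(t,105+228/5,215+211/5,.041)))
for nm in("26",):
    im=cv2.imread(f"pics/top{nm}.png");cv2.imwrite("pics/t27.png",cv2.resize(im[235:290,122:182],None,fx=10,fy=10,interpolation=cv2.INTER_CUBIC))
cv2.imwrite("pics/top28.png",cv2.resize(t["frame"][150:320,100:420,::-1],None,fx=2.4,fy=2.4))
```

```text
knob [ 0.50055994 -0.05185915  0.123     ] 0.0742207810449131
ring (0.2764, -0.0018)
```

View pics/t27.png

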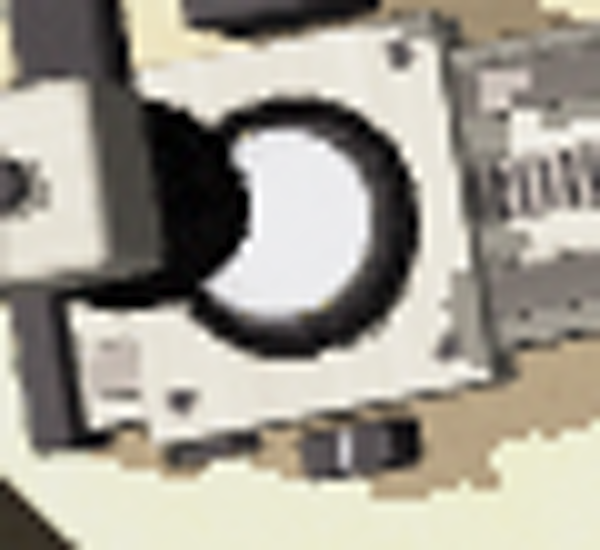

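View pics/top28.png

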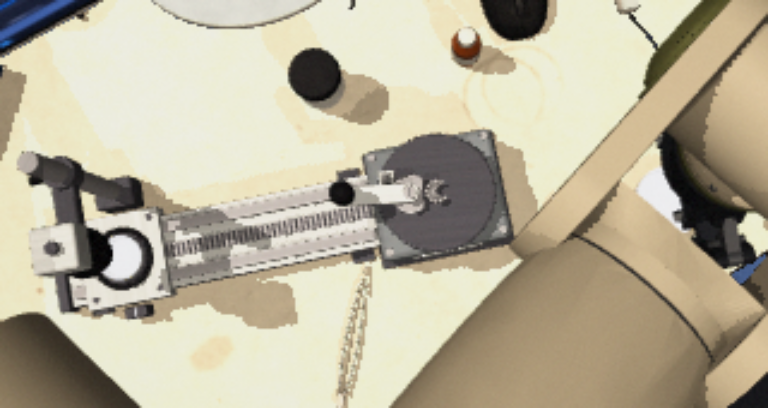

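The nest is at 0.276 m along the rail and the index line at 0.276. The dish is in the nest, the crank is straight out (knob about 75 mm from the axis), and the gripper is clear. Handing in.

```bash
python3 -c "
from station import env
print(env.read_state()['force']);print(env.job_done())"
```

```text
[ 0.33900505  0.68253206 -0.65274559]
the job is handed in; nothing more can be done
None
```

I've handed the job in, after about 22 s on the robot's clock. The smaller white dish is flat in the nest, the crank is out, and the wheel is wound about 547° clockwise (about 137 mm of travel).

**What I did:** I placed the dish while the stage was still locked, and floor contact came at the height expected for the 38 mm nest floor. I then swung the crank out to its stop. The wheel turned freely from there, so I take it as latched. I wound most of the way, looked, then added the last 18°.

**Last checks:**
- **Dish and nest:** the dish lay level in its ring.
- **Index alignment:** in the top view the nest measured 276 mm from the wheel axis and the stand's white line 276 mm, good to about 1–2 mm.
- **Crank:** it stood straight out, with the knob about 75 mm from the wheel axis.
- **Gripper and other objects:** the gripper was clear, with force readings near zero. The lens case, bottle and tweezers looked undisturbed. The arm hid the large dish in the last picture, so I did not re-check it, but nothing touched it.

**What disagreed or could not be seen:**
- **Lens position:** the side view's rough reading of the lens tip put the lens axis at about 282 mm. I trusted the index line and the top view of the lens barrel (about 277 mm) instead.
- **Carriage index line:** I could not make out its black line in the images, so the alignment rests on the nest centre and the midpoint of the carriage's front edge.
- **Forces:** while winding, the sideways force on the knob briefly reached about 21 N, until I corrected the circle centre.

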